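Swing out the fold-away arm and hang the tape roll on it

ROBOT

A 6-joint arm with a two-finger parallel gripper is mounted at the origin on a cart in front of the work surface, level with it; the furniture and walls round the work are solid. World frame = base frame: x ahead of the robot, y to its left, z up, the work surface at z = 0. Lengths are in mm, angles in rad, forces in N, time in s.
With the tool pointing down it reaches from about 325 to 875 mm from the base axis. Payload 4.4 kg.
Tool frame: the origin (TCP) lies midway between the tips of the shut fingers; the grasp point (between the pads) lies bot.hold_point_z behind it (bot.hold_point_z is the distance from the TCP to the grasp point, in mm); x points along the fingers, z is the direction in which the jaws open and shut, and the axes are right-handed (so a half turn about x gives the same grasp; the last joint's range is limited). The gripper opens to 85 mm and grips with 20 to 120 N. Pads are 22 mm wide; open, the fingers measure 114 mm over their backs; the gripper's body (76 mm by 85 mm) begins 54 mm behind the grasp point. The pads swing forward as they close: fully open they stand 13 mm farther back than shut.
Start: joints at [1.026, 0.207, 1.542, -0, 1.393, -0.15], TCP at [221.168, 530.765, 231.282] pointing down, gripper open.
Joint ranges: [-2.73, 2.73], [-0.86, 2.22], [0.23, 2.46], [-1.11, 4.25], [0.08, 2.63], [-2.82, 2.82]. Speed limits (rad/s): [2.79, 2.79, 3.14, 3.14, 3.14, 3.14].

INTERFACE

Orientations are given as a unit quaternion [x, y, z, w].
In Python, from station import monitor, imaging, bot gives the robot as it stands. The module is installed in compiled form; this text tells all that it offers.
- The arm moves only by the tool jog_arm, never from a script. Its argument "moves" is a list of rows, each an object of numbers: "tx", "ty", "tz": the shift along the tool's x, y, z as a fraction of full scale; "wx", "wy", "wz": the turn, a rotation vector about the tool's x, y, z as a fraction of full scale; "gripper": the finger opening in mm, from 0 to 85.4. In form: [{"tx": .., "ty": .., "tz": .., "wx": .., "wy": .., "wz": .., "gripper": ..}, ...]. A call has 1 to 10 rows; each row shifts and turns the commanded pose from where the row before left it, along the tool's axes as they then stand; what a row does not reach is not made up. Full scale, the value 1, is 0.5 m for a shift and 45 degrees for a turn. A row lasts 1/8 s, in which the tool goes at most 62.5 mm and 10.7 degrees, less where a joint would pass 70% of its speed; a pose out of reach is approached as far as the arm can. A call with a number of a shift or a turn outside -1 to 1 is refused whole. A call with a gripper value outside its range is refused whole. The fingers move at their own pace and stop on an object; "force" is the grip in N (left out, the last holds). Time passes only in rows, so rows that do not move let the fingers close. It gives the time, the measured TCP pose, the force and the opening at its end, in the units of the state.
- monitor.sense(): the state, without advancing time (a new reading comes with each control period).
- imaging.snapshot(name): name is "side" or "top"; returns the picture (384x512x3 uint8, red, green, blue); there is no depth.
- imaging.calibration(name): a dict with "fx", "fy", "cx", "cy" (pixels), "R" (3x3) and "t" (3): a world point X has camera coordinates R X + t. Camera axes: x right, y down, z forward; pixel columns grow to the right and rows downward; lengths in mm; the calibration is good to about 2 mm. A picture is of the moment at which its call begins. calibration takes no time and is no camera call.
- bot.sign_off(): hands the job in, once; it reports no verdict.
The state is a dict: "t": time; "q": joint angles; "dq": joint speeds; "effort": joint torques, N m; "tool_pos": TCP position; "tcp_rot": TCP orientation; "ft_force": force on the tool from outside, world axes, zero at the start; "ft_torque": the same for the moment, N m; "grip_width": opening from 0.0 (shut) to 1.0 (fully open).
Only numpy, scipy, OpenCV 4.12 (cv2) and the standard library are available. Lean on these libraries where they do the work, as an engineer would, in place of code of your own. Each camera call takes 0.05 s, during which the arm holds its last target.

TASK

Clear the tape cradle: swing the folded arm of the roll rack fully out to its stop, then lift the roll of tape out of the cradle and hang it on that arm by its bore, behind the upturned end. Do not drop the roll, keep the roll that already hangs on the rack where it is, and do not disturb the other things on the bench.

Things in the scene. Friction and masses are not known exactly. Their poses are not given: they have to be found in the camera images.
- roll_rack: fixed roll rack: white punched back plate 296 mm wide, top 186 mm up, on a grey base; two steel arms hinged 14 mm before it. Origin on the bench, mid width, under the plate's front; front faces its -x, +y = robot's left. The arm to unfold is hinged at y +120 mm, 180 mm up; the other, hinged at y -120, already stands out and holds a roll. The base reaches x -85 mm and is 13 mm high
- fold_arm (a joint): swing of the folded arm about its upright hinge, rad: 0 = flat along the back plate (pointing to the rack's -y), 1.571 = its stop, straight out (rack's -x). Opens clockwise seen from above; starts at 0 to 0.3. Friction (0.16 N m, about 1.5 N at the end) keeps it where it is left; no spring
- fold_arm_hinge (a point): point on the hinge axis of the folding arm, on the axis of its bar (180 mm above the bench). Its axes turn with the arm: the arm points along its -y, z up. The bar is round, 10 mm thick, and runs level from here for 110 mm to the upturned end
- fold_arm_end (a point): point on the axis of the arm's upturned end: a round upright stub 12 mm thick with black cap, 110 mm from the hinge axis, rising to 38 mm above the bar's axis; this point is 24 mm above the bar's axis. The stub stands 32 mm clear above the back plate's top: it can be pinched from above and turns between the fingers
- tape_roll_centre (a point): centre of the loose white tape roll on edge in the cradle: 103 mm outside, bore 78 mm (wall 12 mm), 26 mm wide, 0.12 kg. Its z axis is the roll's axis, level. Pinched across its flat sides at the near or far part of the ring (43 mm from the centre) the fingers stay clear of an arm in the bore. Hanging, its centre is about 34 mm below the bar's axis
- roll_cradle: fixed steel cradle 130 x 64 mm on the bench; origin on the bench under its middle. Its two rollers and two cheek plates (44 mm high, 36 mm apart over their outsides) hold the roll on edge, the roll's axis along the cradle's y; the 38 mm high tear-off blade stands at its -x end. The roll's centre is about 67 mm above the bench
- hung_roll_centre (a point): centre of the yellow roll of tape (97 mm diameter, 24 mm wide) that hangs loose on the rack's other arm; leave it there
- big_weight (a point): centre of a loose brass weight, 36 mm wide, 40 mm high; bystander
- small_weight (a point): centre of a loose brass weight, 30 mm wide, 32 mm high; bystander
- tin (a point): centre of a round tin, 66 mm wide, 30 mm high; bystander
- driver (a point): screwdriver lying on the bench, 160 x 26 mm; bystander

How it is judged:
By the outcome, as a careful person would: the job done as asked, in the order asked, and still so for the second after the job is handed in, with the robot touching nothing.
It also fails if it takes over 58 s, if anything falls off the work surface, if the arm or the gripper's body presses on something with over 40 N, if the wrist force passes 120 N, or if a joint passes its speed limit or range.

## Working session

There is one attempt and no reset: what is moved stays moved. The work goes in short steps, Python scripts to look and compute and a tool call to move; the robot and the scene stay as the last step left them, time stands still between calls to the robot, and variables do not carry over. Pictures are saved under pics/ and viewed, and the job is handed in when it is done.

Besides the shell and the picture viewer there is one more tool, called after "Call:" in YAML: its name, and indented under it one key for each argument. jog_arm: Moves the arm, as the interface text tells. Its arguments: {"type":"object","properties":{"moves":{"type":"array"},"force":{"type":"number"}},"required":["moves"]}

```bash
mkdir -p pics; python3 - <<'E'
from station import monitor, imaging, bot
import cv2, json, numpy as np
print(monitor.sense()); print(bot.hold_point_z)
for n in ("side","top"):
    im=imaging.snapshot(n); cv2.imwrite(f"pics/{n}0.png",cv2.cvtColor(im,cv2.COLOR_RGB2BGR))
    c=imaging.calibration(n); print(n,{k:np.round(np.array(v),4).tolist() for k,v in c.items()}, -np.array(c["R"]).T@np.array(c["t"]))
E
```

```text
{'t': 0.0, 'q': array([ 1.02552149e+00,  2.07430668e-01,  1.54296133e+00,  1.70476081e-06,
        1.39347686e+00, -1.50496520e-01]), 'dq': array([ 0.00137216, -0.00145215,  0.00281955, -0.00165692,  0.00115925,
       -0.00033558]), 'effort': array([ 2.19568701e-04, -3.83015192e+01, -2.91605204e+01, -1.38724617e-04,
        1.01271149e-02, -4.99951739e-06]), 'tool_pos': array([220.76073278, 530.11849874, 230.11619222]), 'tcp_rot': array([-0.39257612,  0.58907478,  0.39189526,  0.58761636]), 'ft_force': array([-1.16243325, -0.34223408, -0.26768862]), 'ft_torque': array([ 0.02182251, -0.01051237, -0.03701228]), 'grip_width': 1.0019107201145012}
18.700000000000003
side {'fx': 407.8594, 'fy': 407.8594, 'cx': 254.4825, 'cy': 189.3779, 'R': [[-0.9998, -0.0213, 0.0062], [-0.0163, 0.5192, -0.8545], [0.015, -0.8544, -0.5194]], 't': [429.1708, 241.5803, 764.9064]} [421.53048163 537.24275724 601.09298801]
top {'fx': 478.9012, 'fy': 478.9012, 'cx': 261.3019, 'cy': 190.8355, 'R': [[-0.0211, -0.9997, -0.0146], [-0.9867, 0.0232, -0.1609], [0.1612, 0.011, -0.9869]], 't': [-194.5458, 472.044, 1249.5977]} [ 260.25561783 -219.16735054 1306.29277606]
```

View pics/side0.png

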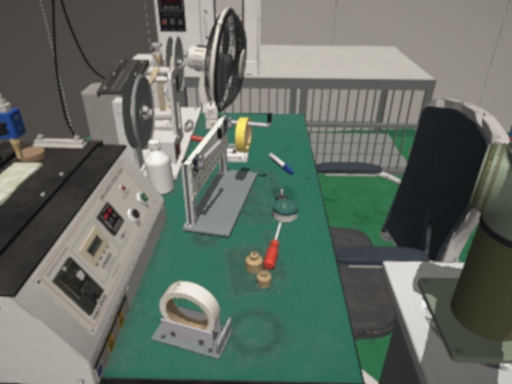

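View pics/top0.png

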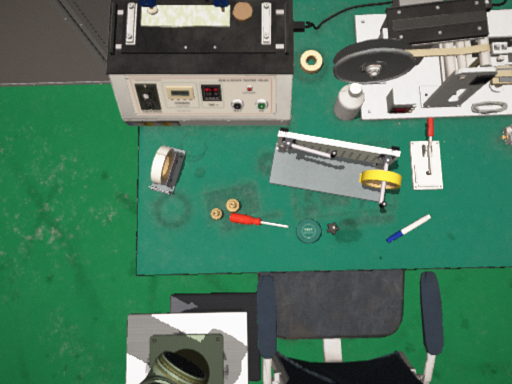

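```bash
python3 - <<'E'
import cv2, numpy as np
t=cv2.imread("pics/top0.png"); s=cv2.imread("pics/side0.png")
a=cv2.resize(t[120:220,255:415],None,fx=5,fy=5,interpolation=cv2.INTER_CUBIC)
b=cv2.resize(t[130:230,135:295],None,fx=5,fy=5,interpolation=cv2.INTER_CUBIC)
c=cv2.resize(s[100:240,170:310],None,fx=4.2,fy=4.2,interpolation=cv2.INTER_CUBIC)
d=cv2.resize(s[240:370,140:300],None,fx=4.5,fy=4.5,interpolation=cv2.INTER_CUBIC)
for n,i in zip("abcd",(a,b,c,d)): cv2.imwrite(f"pics/z_{n}.png",i)
E
```

```text
(no output)
```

View pics/z_a.png

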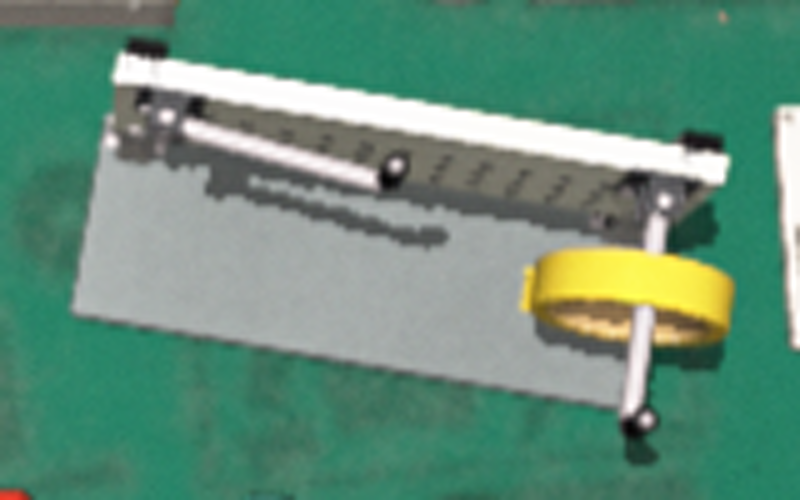

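View pics/z_b.png

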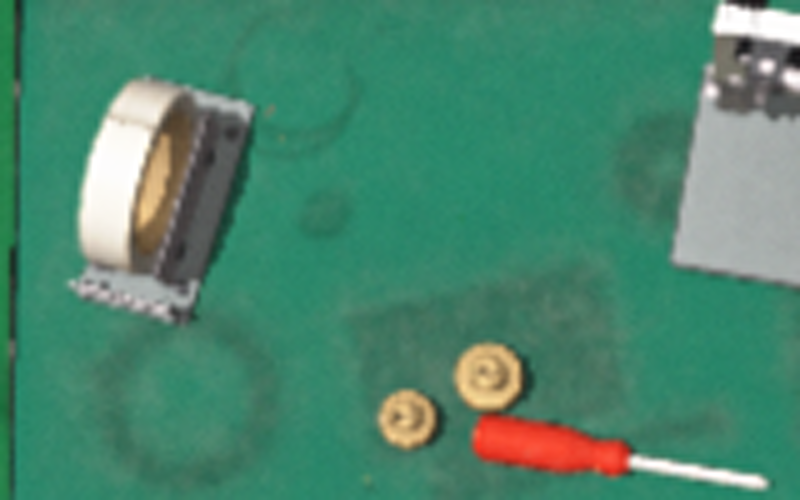

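View pics/z_c.png

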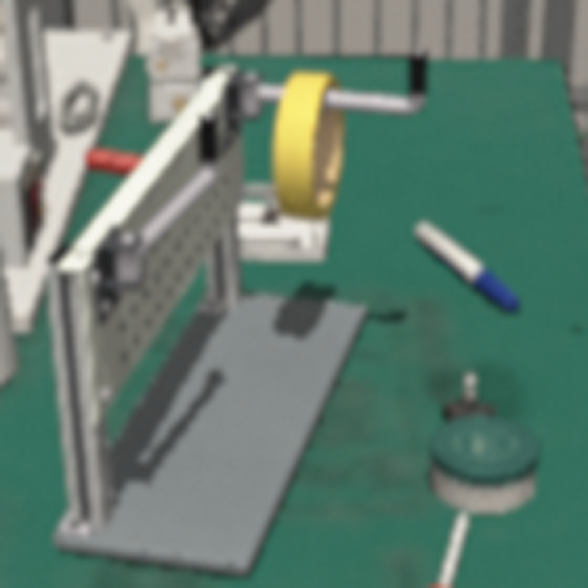

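View pics/z_d.png

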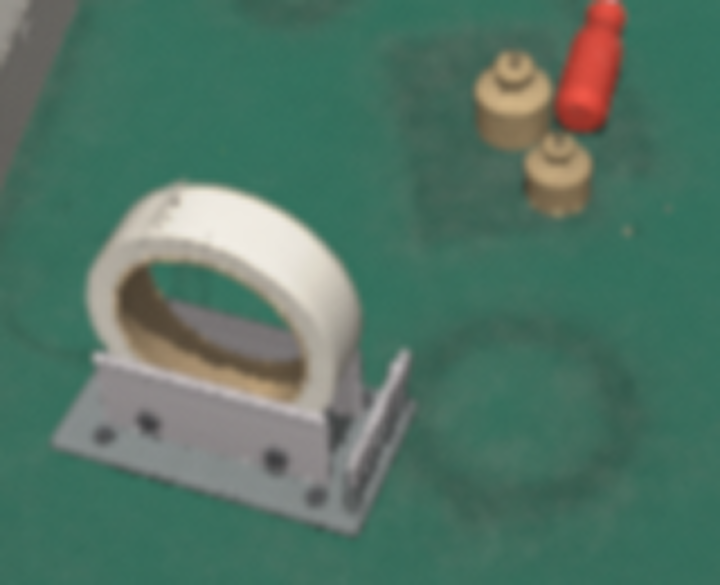

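```bash
cat > h.py <<'E'
from station import monitor, imaging, bot
import numpy as np
from scipy.spatial.transform import Rotation as Ro
C={n:imaging.calibration(n) for n in("side","top")}
def ray(n,p):
    c=C[n];R=np.array(c["R"]);t=np.array(c["t"])
    return -R.T@t, R.T@np.array([(p[0]-c["cx"])/c["fx"],(p[1]-c["cy"])/c["fy"],1])
def onz(n,p,z):
    o,d=ray(n,p); return o+d*(z-o[2])/d[2]
def proj(n,X):
    c=C[n];x=np.array(c["R"])@X+np.array(c["t"]); return np.array([c["fx"]*x[0]/x[2]+c["cx"],c["fy"]*x[1]/x[2]+c["cy"]])
def tri(pt,ps):
    A=[];b=[]
    for n,p in(("top",pt),("side",ps)):
        o,d=ray(n,p);d=d/np.linalg.norm(d);P=np.eye(3)-np.outer(d,d);A.append(P);b.append(P@o)
    return np.linalg.lstsq(np.vstack(A),np.hstack(b),rcond=None)[0]
E
python3 - <<'E'
from h import *
np.set_printoptions(precision=1,suppress=True)
za=lambda x,y:(x/5+255,y/5+120); zb=lambda x,y:(x/5+135,y/5+130); zc=lambda x,y:(x/4.2+170,y/4.2+100); zd=lambda x,y:(x/4.5+140,y/4.5+240)
L=onz("top",za(115,85),186);R=onz("top",za(728,182),186);print("plate front top",L,R,np.linalg.norm(L-R),np.degrees(np.arctan2(*(L-R)[:2])))
L2=onz("top",za(118,55),186);R2=onz("top",za(728,152),186);print("plate back",L2,R2)
L=onz("top",za(75,315),13);R=onz("top",za(620,408),13);print("base front",L,R,np.linalg.norm(L-R),np.degrees(np.arctan2(*(L-R)[:2])))
print("base side", onz("side",zc(245,572),13),onz("side",zc(367,308),13))
print("hinge", onz("top",za(166,117),190),onz("top",za(665,200),190))
print("cap folded",onz("top",za(398,163),218),"tri",tri(za(398,163),zc(209,120)))
print("cap out",onz("top",za(645,415),218),"tri",tri(za(645,415),zc(418,58)))
# cradle: base plate corners, side
print("cradle base side", [onz("side",zd(*p),3) for p in((52,442),(356,532),(412,405))])
print("cradle base top", [onz("top",zb(*p),3) for p in((255,102),(190,318),(70,288))])
# roll top width edges: top of roll z=118
print("roll", [onz("top",zb(*p),118) for p in((100,170),(155,180))])
print("weights",onz("top",zb(488,375),40),onz("top",zb(407,418),32), "drv",onz("top",zb(475,440),13),onz("top",zb(765,485),5))
E
```

```text
plate front top [ 573.9 -249.7  186. ] [ 518.7 -541.   186. ] 296.4777743839527 10.724532809511327
plate back [ 588.8 -251.6  186. ] [ 533.4 -542.   186. ]
base front [ 492.7 -229.1   13. ] [ 434.4 -523.8   13. ] 300.4710818819548 11.195633057524137
base side [ 495.  -217.9   13. ] [ 431.9 -522.1   13. ]
hinge [ 556.3 -273.7  190. ] [ 509.8 -509.5  190. ]
cap folded [ 524.2 -379.5  218. ] tri [ 523.8 -380.1  214.2]
cap out [ 403.3 -486.7  218. ] tri [ 402.6 -487.9  212.5]
cradle base side [array([609.2,  63.6,   3. ]), array([486.5, 100.8,   3. ]), array([469.7,  42.1,   3. ])]
cradle base top [array([592.9,   4. ,   3. ]), array([471.1,  39.4,   3. ]), array([489.5, 106.2,   3. ])]
roll [array([529.9,  63.2, 118. ]), array([524. ,  35.1, 118. ])]
weights [ 430.6 -127.6   40. ] [409.4 -83.4  32. ] drv [ 398.8 -118.2   13. ] [ 371.5 -275.1    5. ]
```

```bash
python3 - <<'E'
from h import *
import cv2
np.set_printoptions(precision=3,suppress=True)
s=monitor.sense();M=Ro.from_quat(s["tcp_rot"]).as_matrix();print(M)
th=np.radians(-16.7);c=np.array([540,53,67.]);ex=np.array([np.cos(th),np.sin(th),0]);ey=np.array([-np.sin(th),np.cos(th),0])
for n,(x0,y0,w,h) in {"side":(140,240,160,130),"top":(135,130,160,100)}.items():
    im=cv2.imread(f"pics/{n}0.png")[y0:y0+h,x0:x0+w];im=cv2.resize(im,None,fx=5,fy=5,interpolation=cv2.INTER_CUBIC)
    for r in(39,51.5):
        for sgn,col in((13,(0,0,255)),(-13,(255,0,0))):
            P=[proj(n,c+sgn*ey+r*(np.cos(a)*ex+np.sin(a)*np.array([0,0,1]))) for a in np.linspace(0,6.28,60)]
            for p in P: cv2.circle(im,(int((p[0]-x0)*5),int((p[1]-y0)*5)),1,col,-1)
    cv2.imwrite(f"pics/ov_{n}.png",im)
E
```

```text
[[-0.001 -0.923  0.385]
 [-0.002  0.385  0.923]
 [-1.     0.    -0.002]]
```

View pics/ov_side.png

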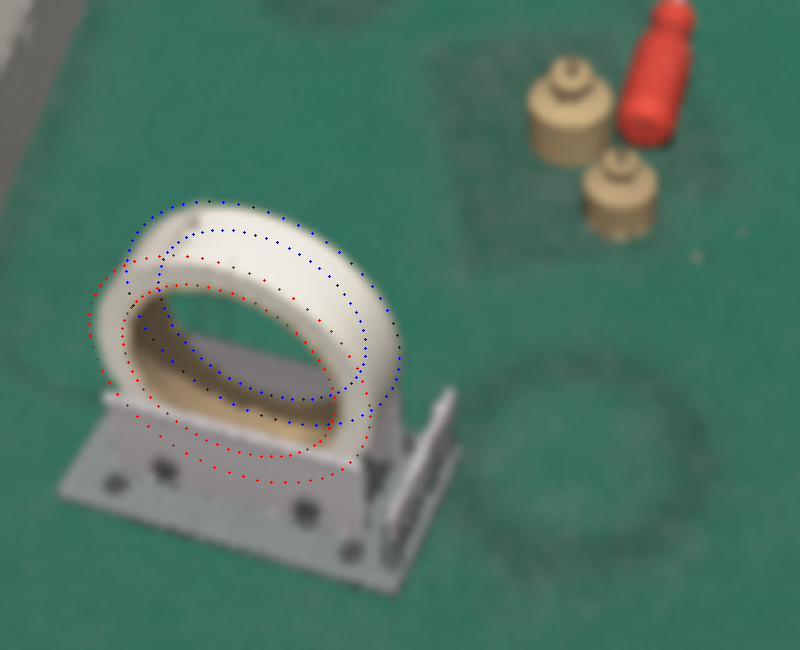

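View pics/ov_top.png

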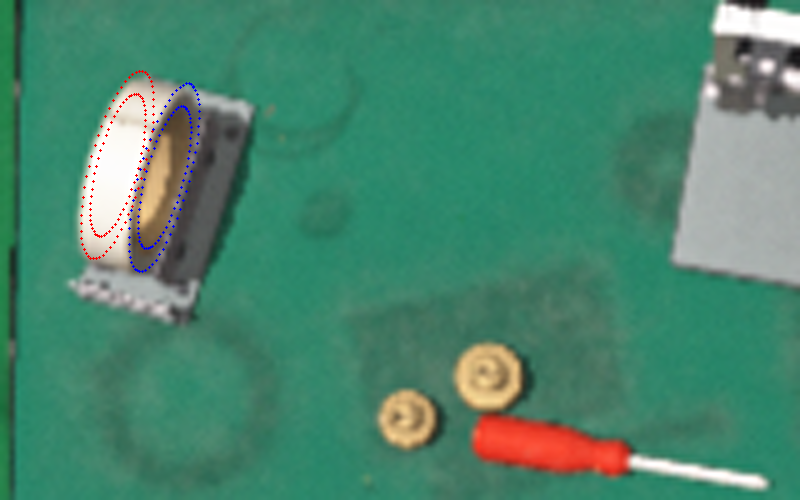

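Call:
jog_arm:
  moves:
    - {"tx": -0.05,"ty": 0,"tz": 0,"gripper": 50}
    - {"tx": -0.06,"ty": -0.03,"tz": -0.035}
    - {"ty": -0.06,"tz": -0.069}
    - {"ty": -0.06,"tz": -0.069}
    - {"ty": -0.06,"tz": -0.069}
    - {"ty": -0.06,"tz": -0.069}
    - {"ty": -0.06,"tz": -0.069}
    - {"ty": -0.06,"tz": -0.069}
    - {"ty": -0.06,"tz": -0.069}
    - {"ty": -0.06,"tz": -0.069}
  force: 25

```text
schema error: expected keys tx, ty, tz, wx, wy, wz, gripper
```

Call:
jog_arm:
  moves:
    - {"ty": -0.06,"tz": -0.069}
    - {"ty": -0.06,"tz": -0.069}
    - {"ty": -0.06,"tz": -0.069}
    - {"ty": -0.06,"tz": -0.069}
    - {"ty": -0.06,"tz": -0.069}
    - {"ty": -0.06,"tz": -0.069}
    - {"ty": -0.06,"tz": -0.069}
    - {"ty": -0.06,"tz": -0.069}
    - {"ty": -0.06,"tz": -0.069}
    - {"ty": -0.06,"tz": -0.069}

```text
schema error: expected keys tx, ty, tz, wx, wy, wz, gripper
```

Call:
jog_arm:
  moves:
    - {"tx": -0.05,"ty": 0,"tz": 0,"wx": 0,"wy": 0,"wz": 0,"gripper": 50}
    - {"tx": -0.06,"ty": -0.03,"tz": -0.035,"wx": 0,"wy": 0,"wz": 0,"gripper": 50}
    - {"tx": 0,"ty": -0.06,"tz": -0.069,"wx": 0,"wy": 0,"wz": 0,"gripper": 50}
    - {"tx": 0,"ty": -0.06,"tz": -0.069,"wx": 0,"wy": 0,"wz": 0,"gripper": 50}
    - {"tx": 0,"ty": -0.06,"tz": -0.069,"wx": 0,"wy": 0,"wz": 0,"gripper": 50}
    - {"tx": 0,"ty": -0.06,"tz": -0.069,"wx": 0,"wy": 0,"wz": 0,"gripper": 50}
    - {"tx": 0,"ty": -0.06,"tz": -0.069,"wx": 0,"wy": 0,"wz": 0,"gripper": 50}
    - {"tx": 0,"ty": -0.06,"tz": -0.069,"wx": 0,"wy": 0,"wz": 0,"gripper": 50}
    - {"tx": 0,"ty": -0.06,"tz": -0.069,"wx": 0,"wy": 0,"wz": 0,"gripper": 50}
    - {"tx": 0,"ty": -0.06,"tz": -0.069,"wx": 0,"wy": 0,"wz": 0,"gripper": 50}
  force: 25

```text
t: 1.35
tool_pos: [343.6, 160.3, 285.9]
tcp_rot: [-0.392, 0.588, 0.392, 0.588]
ft_force: [0.5, -0.0, 0.0]
grip_width: 0.587
```

Call:
jog_arm:
  moves:
    - {"tx": 0,"ty": -0.065,"tz": -0.075,"wx": 0,"wy": 0,"wz": 0,"gripper": 50}
    - {"tx": 0,"ty": -0.065,"tz": -0.075,"wx": 0,"wy": 0,"wz": 0,"gripper": 50}
    - {"tx": 0,"ty": -0.065,"tz": -0.075,"wx": 0,"wy": 0,"wz": 0,"gripper": 50}
    - {"tx": 0,"ty": -0.065,"tz": -0.075,"wx": 0,"wy": 0,"wz": 0,"gripper": 50}
    - {"tx": 0,"ty": -0.065,"tz": -0.075,"wx": 0,"wy": 0,"wz": 0,"gripper": 50}
    - {"tx": 0,"ty": -0.065,"tz": -0.075,"wx": 0,"wy": 0,"wz": 0,"gripper": 50}
    - {"tx": 0,"ty": -0.065,"tz": -0.075,"wx": 0,"wy": 0,"wz": 0,"gripper": 50}
    - {"tx": 0,"ty": -0.065,"tz": -0.075,"wx": 0,"wy": 0,"wz": 0,"gripper": 50}
    - {"tx": 0,"ty": -0.065,"tz": -0.075,"wx": 0,"wy": 0,"wz": 0,"gripper": 50}
    - {"tx": 0,"ty": -0.065,"tz": -0.075,"wx": 0,"wy": 0,"wz": 0,"gripper": 50}

```text
t: 2.6
tool_pos: [499.5, -310.8, 285.6]
tcp_rot: [-0.392, 0.588, 0.393, 0.588]
ft_force: [0.2, -0.1, 1.4]
grip_width: 0.584
```

Call:
jog_arm:
  moves:
    - {"tx": 0,"ty": -0.05,"tz": -0.055,"wx": 0,"wy": 0,"wz": 0,"gripper": 50}
    - {"tx": 0.06,"ty": -0.05,"tz": -0.054,"wx": 0,"wy": 0,"wz": 0,"gripper": 50}
    - {"tx": 0,"ty": 0,"tz": 0,"wx": 0,"wy": 0,"wz": 0,"gripper": 50}

```text
t: 2.98
tool_pos: [522.9, -379.6, 251.1]
tcp_rot: [-0.389, 0.59, 0.394, 0.588]
ft_force: [-0.0, 0.4, -1.5]
grip_width: 0.59
```

```bash
cat > snap.py <<'E'
import sys,cv2
from h import *
def snap(tag,rt=None,rs=None):
    for n,r in(("top",rt),("side",rs)):
        if r is None: continue
        im=cv2.cvtColor(imaging.snapshot(n),cv2.COLOR_RGB2BGR); cv2.imwrite(f"pics/{n}_{tag}.png",im)
        x,y,w,h=r; k=min(800/w,600/h); cv2.imwrite(f"pics/{n}_{tag}z.png",cv2.resize(im[y:y+h,x:x+w],None,fx=k,fy=k,interpolation=cv2.INTER_CUBIC))
if __name__=="__main__":
    snap(sys.argv[1],eval(sys.argv[2]),eval(sys.argv[3]))
    s=monitor.sense();print(s["t"],s["tool_pos"],s["q"],s["ft_force"])
E
python3 snap.py b "(255,100,160,120)" "(160,60,160,120)"
```

```text
3.075 [ 524.07693339 -378.36397357  254.9702857 ] [-7.59258751e-01  3.42783130e-01  1.32136409e+00  3.85070384e-04
  1.48056563e+00 -1.93489275e+00] [ 0.19214576  0.25633656 -0.82081531]
```

View pics/top_bz.png

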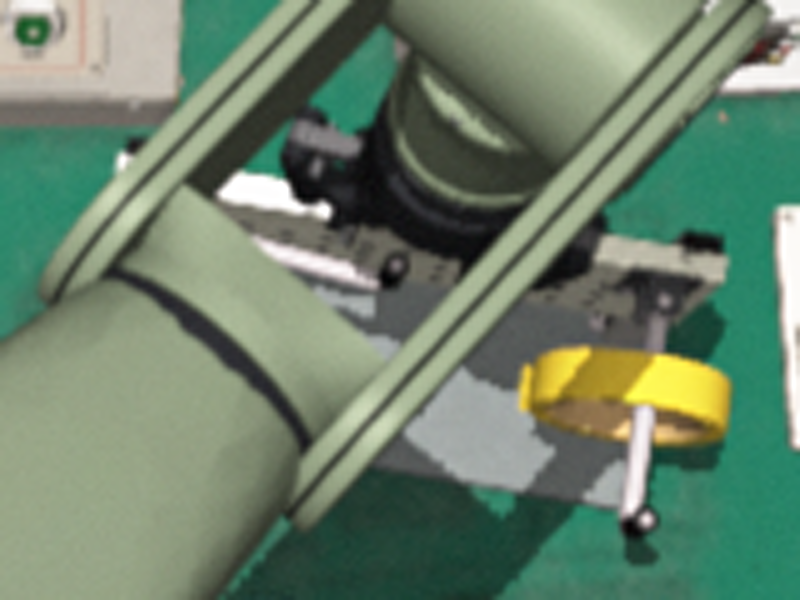

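View pics/side_bz.png

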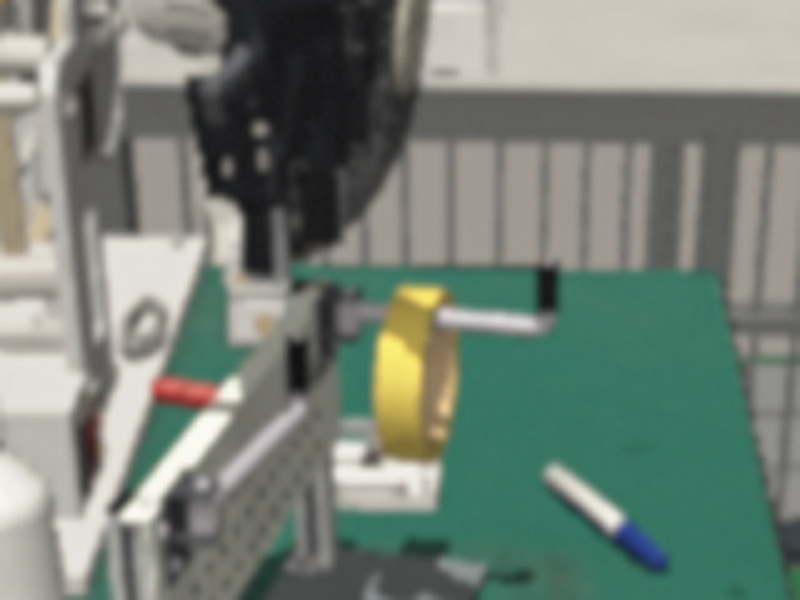

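Call:
jog_arm:
  moves:
    - {"tx": 0.05,"ty": 0,"tz": 0.002,"wx": 0,"wy": 0,"wz": 0,"gripper": 50}
    - {"tx": 0.04,"ty": 0,"tz": 0,"wx": 0,"wy": 0,"wz": 0,"gripper": 50}
    - {"tx": 0.03,"ty": 0,"tz": 0,"wx": 0,"wy": 0,"wz": 0,"gripper": 50}
    - {"tx": 0,"ty": 0,"tz": 0,"wx": 0,"wy": 0,"wz": 0,"gripper": 50}

```text
t: 3.58
tool_pos: [524.2, -376.9, 194.7]
tcp_rot: [-0.391, 0.589, 0.393, 0.588]
ft_force: [0.8, -0.6, 0.2]
grip_width: 0.589
```

Call:
jog_arm:
  moves:
    - {"tx": 0,"ty": 0,"tz": 0,"wx": 0,"wy": 0,"wz": 0,"gripper": 0}
    - {"tx": 0,"ty": 0,"tz": 0,"wx": 0,"wy": 0,"wz": 0,"gripper": 0}
    - {"tx": 0,"ty": 0,"tz": 0,"wx": 0,"wy": 0,"wz": 0,"gripper": 0}
    - {"tx": 0,"ty": 0,"tz": 0,"wx": 0,"wy": 0,"wz": 0,"gripper": 0}
    - {"tx": 0,"ty": 0,"tz": 0,"wx": 0,"wy": 0,"wz": 0,"gripper": 0}

```text
t: 4.2
tool_pos: [525.1, -379.9, 197.6]
tcp_rot: [-0.393, 0.589, 0.391, 0.588]
ft_force: [-2.1, -5.0, 1.7]
grip_width: 0.129
```

```bash
python3 snap.py c "(255,100,160,120)" "(180,80,120,90)"
```

```text
4.3 [ 525.0665844  -379.88117167  197.63193267] [-0.75876506  0.38336709  1.38650113 -0.0019874   1.36828476 -1.93366541] [-2.07039707 -6.10922195  2.51787758]
```

View pics/side_cz.png

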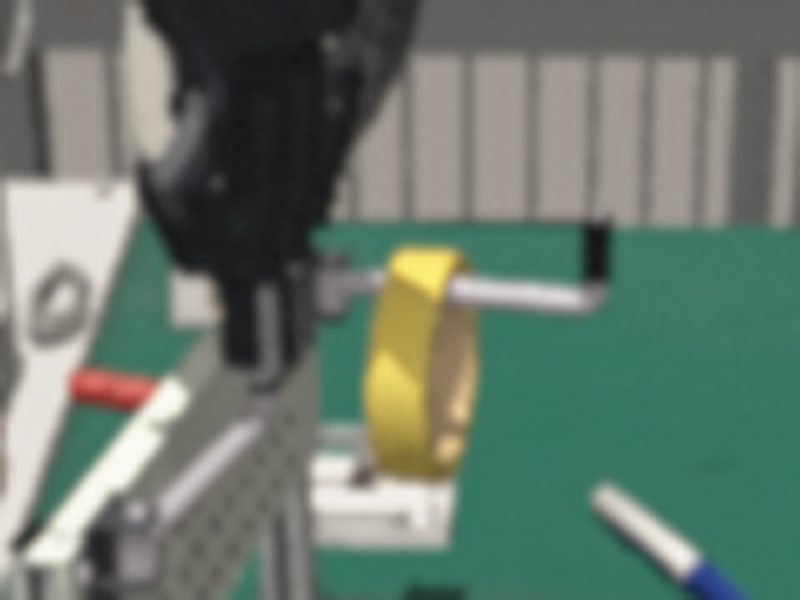

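```bash
python3 - <<'E'
from h import *
np.set_printoptions(precision=4,suppress=True)
s=monitor.sense();M=Ro.from_quat(s["tcp_rot"]).as_matrix();print(M[:, 1],M[:,2])
h=np.array([555.8,-274.3,0]);a0=-106.2
P=[h+110*np.array([np.cos(a),np.sin(a),0]) for a in np.radians(np.linspace(a0,-190.9,19))]
for d in np.diff(P,axis=0): print((M.T@d/500)[1:])
E
```

```text
[-0.9228  0.3853 -0.0025] [ 0.3853  0.9228 -0.003 ]
[ 0.018  -0.0013]
[0.0181 0.0002]
[0.018  0.0017]
[0.0178 0.0031]
[0.0175 0.0046]
[0.017 0.006]
[0.0165 0.0074]
[0.0158 0.0087]
[0.0151 0.01  ]
[0.0142 0.0112]
[0.0132 0.0123]
[0.0122 0.0133]
[0.011  0.0143]
[0.0098 0.0152]
[0.0085 0.0159]
[0.0072 0.0166]
[0.0058 0.0171]
[0.0044 0.0175]
```

Call:
jog_arm:
  moves:
    - {"tx": 0,"ty": 0.018,"tz": -0.001,"wx": 0,"wy": 0,"wz": 0,"gripper": 0}
    - {"tx": 0,"ty": 0.018,"tz": 0,"wx": 0,"wy": 0,"wz": 0,"gripper": 0}
    - {"tx": 0,"ty": 0.018,"tz": 0.002,"wx": 0,"wy": 0,"wz": 0,"gripper": 0}
    - {"tx": 0,"ty": 0.018,"tz": 0.003,"wx": 0,"wy": 0,"wz": 0,"gripper": 0}
    - {"tx": 0,"ty": 0.0175,"tz": 0.0045,"wx": 0,"wy": 0,"wz": 0,"gripper": 0}
    - {"tx": 0,"ty": 0.017,"tz": 0.006,"wx": 0,"wy": 0,"wz": 0,"gripper": 0}
    - {"tx": 0,"ty": 0.0165,"tz": 0.0075,"wx": 0,"wy": 0,"wz": 0,"gripper": 0}
    - {"tx": 0,"ty": 0.016,"tz": 0.0085,"wx": 0,"wy": 0,"wz": 0,"gripper": 0}
    - {"tx": 0,"ty": 0.015,"tz": 0.01,"wx": 0,"wy": 0,"wz": 0,"gripper": 0}

```text
t: 5.42
tool_pos: [461.2, -331.7, 197.6]
tcp_rot: [-0.393, 0.589, 0.39, 0.588]
ft_force: [-3.1, -5.8, 2.6]
grip_width: 0.129
```

Call:
jog_arm:
  moves:
    - {"tx": 0,"ty": 0.014,"tz": 0.011,"wx": 0,"wy": 0,"wz": 0,"gripper": 0}
    - {"tx": 0,"ty": 0.0135,"tz": 0.0125,"wx": 0,"wy": 0,"wz": 0,"gripper": 0}
    - {"tx": 0,"ty": 0.012,"tz": 0.0135,"wx": 0,"wy": 0,"wz": 0,"gripper": 0}
    - {"tx": 0,"ty": 0.011,"tz": 0.0145,"wx": 0,"wy": 0,"wz": 0,"gripper": 0}
    - {"tx": 0,"ty": 0.01,"tz": 0.015,"wx": 0,"wy": 0,"wz": 0,"gripper": 0}
    - {"tx": 0,"ty": 0.0085,"tz": 0.016,"wx": 0,"wy": 0,"wz": 0,"gripper": 0}
    - {"tx": 0,"ty": 0.007,"tz": 0.0165,"wx": 0,"wy": 0,"wz": 0,"gripper": 0}
    - {"tx": 0,"ty": 0.006,"tz": 0.017,"wx": 0,"wy": 0,"wz": 0,"gripper": 0}
    - {"tx": 0,"ty": 0.002,"tz": 0.009,"wx": 0,"wy": 0,"wz": 0,"gripper": 0}

```text
t: 6.55
tool_pos: [445.2, -255.9, 197.3]
tcp_rot: [-0.391, 0.59, 0.393, 0.587]
ft_force: [-7.4, -2.4, 6.9]
grip_width: 0.132
```

Call:
jog_arm:
  moves:
    - {"tx": 0,"ty": 0,"tz": 0.005,"wx": 0,"wy": 0,"wz": 0,"gripper": 0}
    - {"tx": 0,"ty": 0,"tz": 0.004,"wx": 0,"wy": 0,"wz": 0,"gripper": 0}
    - {"tx": 0,"ty": 0,"tz": 0,"wx": 0,"wy": 0,"wz": 0,"gripper": 0}

```text
t: 6.92
tool_pos: [446.2, -251.5, 197.2]
tcp_rot: [-0.391, 0.59, 0.393, 0.587]
ft_force: [-10.6, -0.7, 8.6]
grip_width: 0.126
```

Call:
jog_arm:
  moves:
    - {"tx": 0,"ty": 0,"tz": 0.005,"wx": 0,"wy": 0,"wz": 0,"gripper": 0}
    - {"tx": 0,"ty": 0,"tz": 0.004,"wx": 0,"wy": 0,"wz": 0,"gripper": 0}
    - {"tx": 0,"ty": 0,"tz": 0,"wx": 0,"wy": 0,"wz": 0,"gripper": 0}

```text
t: 7.3
tool_pos: [446.3, -251.2, 197.3]
tcp_rot: [-0.392, 0.593, 0.391, 0.584]
ft_force: [-15.9, -9.8, 6.8]
grip_width: 0.131
```

Call:
jog_arm:
  moves:
    - {"tx": 0,"ty": 0,"tz": -0.004,"wx": 0,"wy": 0,"wz": 0,"gripper": 40}
    - {"tx": 0,"ty": 0,"tz": 0,"wx": 0,"wy": 0,"wz": 0,"gripper": 40}
    - {"tx": 0,"ty": 0,"tz": 0,"wx": 0,"wy": 0,"wz": 0,"gripper": 40}
    - {"tx": -0.06,"ty": 0,"tz": 0,"wx": 0,"wy": 0,"wz": 0,"gripper": 50}
    - {"tx": -0.1,"ty": 0,"tz": 0,"wx": 0,"wy": 0,"wz": 0,"gripper": 60}
    - {"tx": 0,"ty": 0,"tz": 0.1,"wx": 0,"wy": 0,"wz": 0,"gripper": 60}
    - {"tx": 0,"ty": 0,"tz": 0.1,"wx": 0,"wy": 0,"wz": 0,"gripper": 60}
    - {"tx": 0,"ty": 0,"tz": 0.1,"wx": 0,"wy": 0,"wz": 0,"gripper": 60}
    - {"tx": 0,"ty": 0,"tz": 0.1,"wx": 0,"wy": 0,"wz": 0,"gripper": 60}
    - {"tx": 0,"ty": 0,"tz": 0,"wx": 0,"wy": 0,"wz": 0,"gripper": 60}

```text
t: 8.55
tool_pos: [527.4, -61.1, 276.1]
tcp_rot: [-0.394, 0.587, 0.394, 0.587]
ft_force: [-0.3, -0.2, -0.5]
grip_width: 0.699
```

```bash
python3 snap.py d "(255,100,160,120)" "(160,90,160,120)"
```

```text
8.65 [526.54539095 -64.13774451 276.04072661] [-2.84225127e-01  7.94050774e-02  1.59286583e+00 -3.62350952e-04
  1.46990366e+00 -1.46215822e+00] [0.17825326 0.94243447 0.22548989]
```

View pics/top_dz.png

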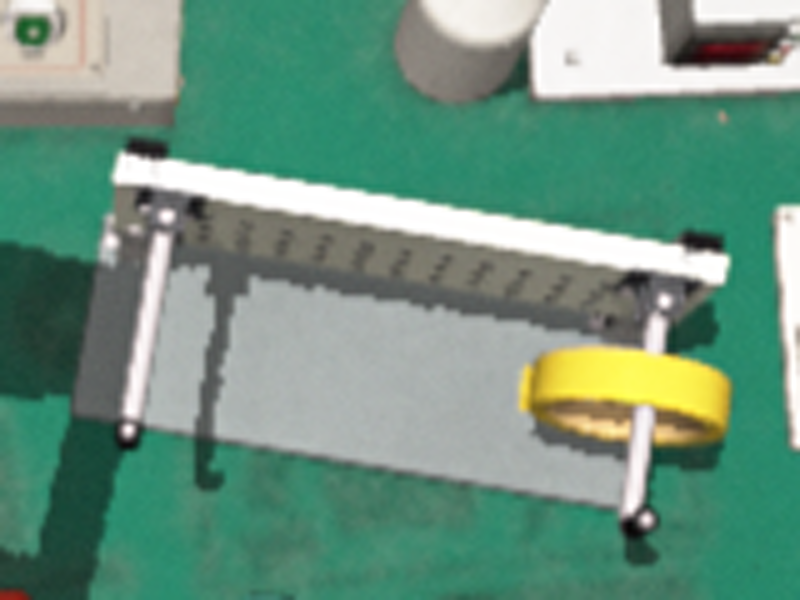

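View pics/side_dz.png

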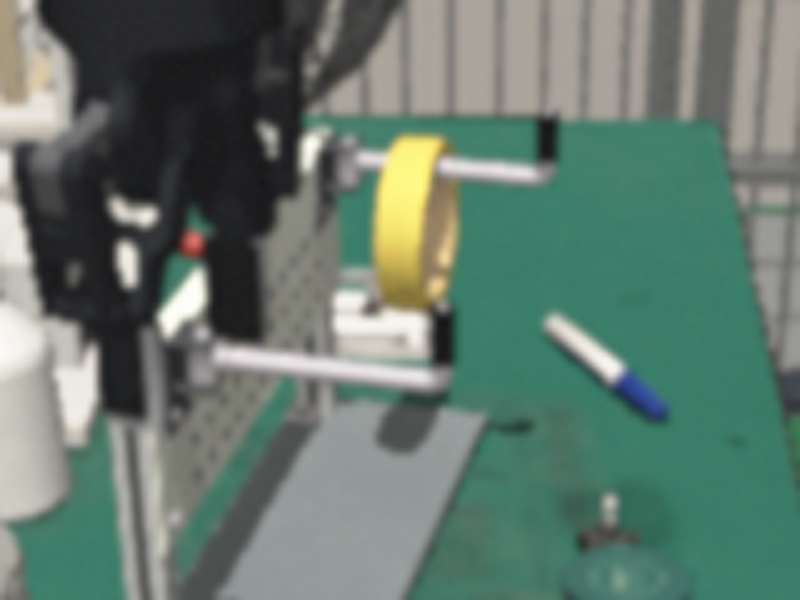

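Call:
jog_arm:
  moves:
    - {"tx": 0,"ty": 0,"tz": 0,"wx": -0.131,"wy": 0,"wz": 0,"gripper": 60}
    - {"tx": 0,"ty": 0.044,"tz": 0.077,"wx": 0,"wy": 0,"wz": 0,"gripper": 60}
    - {"tx": 0.05,"ty": 0.044,"tz": 0.077,"wx": 0,"wy": 0,"wz": 0,"gripper": 60}
    - {"tx": 0.05,"ty": 0.043,"tz": 0.077,"wx": 0,"wy": 0,"wz": 0,"gripper": 60}
    - {"tx": 0.05,"ty": 0,"tz": 0,"wx": 0,"wy": 0,"wz": 0,"gripper": 60}
    - {"tx": 0,"ty": 0,"tz": 0,"wx": 0,"wy": 0,"wz": 0,"gripper": 60}
    - {"tx": 0,"ty": 0,"tz": 0,"wx": 0,"wy": 0,"wz": 0,"gripper": 60}
  force: 50

```text
t: 9.52
tool_pos: [497.9, 63.5, 202.3]
tcp_rot: [-0.422, 0.567, 0.421, 0.568]
ft_force: [0.4, 0.1, 0.6]
grip_width: 0.699
```

```bash
python3 snap.py e "(120,100,160,120)" "(100,150,240,180)"; python3 -c "
from h import *
s=monitor.sense();print(Ro.from_quat(s['tcp_rot']).as_matrix())
print(onz('top',(280.4,186),218),onz('top',(288.4,143),190))"
```

```text
9.625 [498.36905202  63.68125356 202.83869574] [-4.52742430e-02  7.60846767e-02  1.75072850e+00 -9.30588229e-05
  1.31191940e+00 -1.32242560e+00] [-0.3721286   0.92808794  0.25284055]
[[ 2.85307057e-03 -9.57198095e-01  2.89419534e-01]
 [-2.19309139e-04  2.89420106e-01  9.57202149e-01]
 [-9.99995906e-01 -2.79443763e-03  6.15813698e-04]]
[ 448.2579207  -251.28541357  218.        ] [ 557.29551044 -274.16848034  190.        ]
```

View pics/side_ez.png

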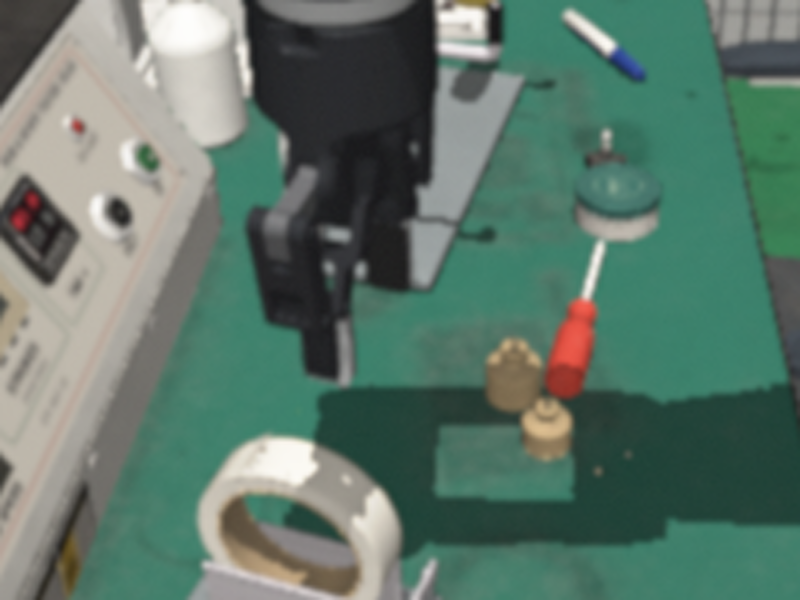

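Call:
jog_arm:
  moves:
    - {"tx": 0.06,"ty": 0.004,"tz": 0.003,"wx": 0,"wy": 0,"wz": 0,"gripper": 60}
    - {"tx": 0.06,"ty": 0,"tz": 0,"wx": 0,"wy": 0,"wz": 0,"gripper": 60}
    - {"tx": 0.06,"ty": 0,"tz": 0,"wx": 0,"wy": 0,"wz": 0,"gripper": 60}
    - {"tx": 0.05,"ty": 0,"tz": 0,"wx": 0,"wy": 0,"wz": 0,"gripper": 60}
    - {"tx": 0.03,"ty": 0,"tz": 0,"wx": 0,"wy": 0,"wz": 0,"gripper": 60}
    - {"tx": 0,"ty": 0,"tz": 0,"wx": 0,"wy": 0,"wz": 0,"gripper": 60}

```text
t: 10.38
tool_pos: [495.4, 66.4, 70.9]
tcp_rot: [-0.422, 0.568, 0.422, 0.567]
ft_force: [-0.8, 0.5, 0.5]
grip_width: 0.704
```

```bash
python3 snap.py f "(120,100,160,120)" "(120,220,200,150)"
```

```text
10.475 [496.75323103  66.50569842  72.35612651] [-3.97804233e-02  2.46805168e-01  1.85870102e+00  3.28676512e-05
  1.03404850e+00 -1.31838535e+00] [0.31924158 0.29237279 0.21386943]
```

View pics/side_fz.png

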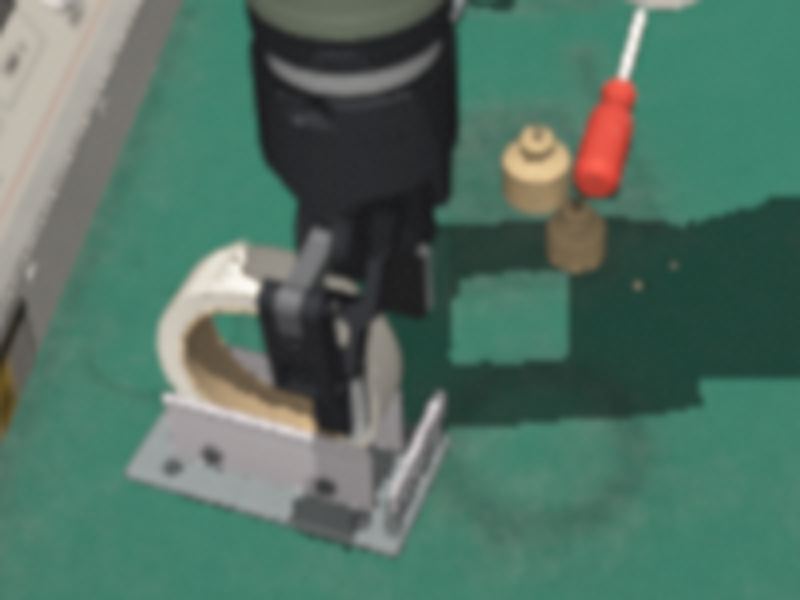

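View pics/top_fz.png

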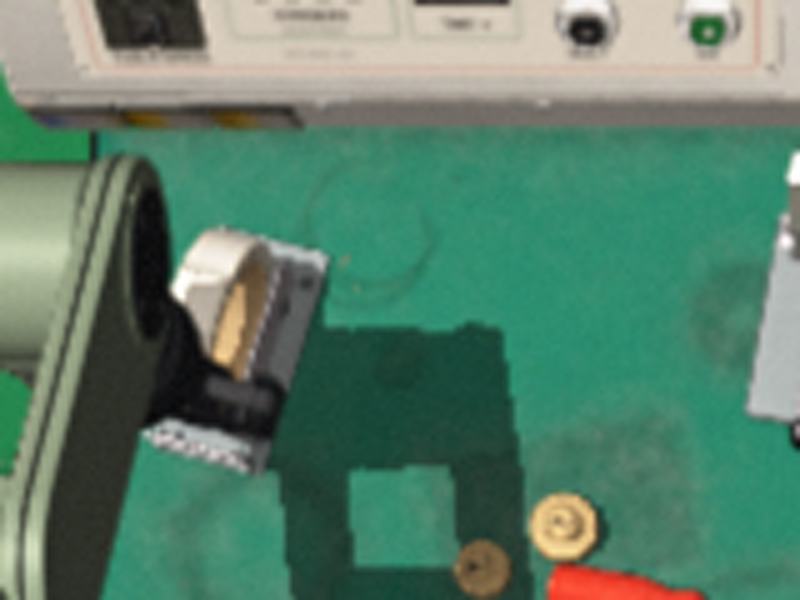

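Call:
jog_arm:
  moves:
    - {"tx": 0.026,"ty": 0,"tz": 0,"wx": 0,"wy": 0,"wz": 0,"gripper": 45}
    - {"tx": 0,"ty": 0,"tz": 0,"wx": 0,"wy": 0,"wz": 0,"gripper": 35}
    - {"tx": 0,"ty": 0,"tz": 0,"wx": 0,"wy": 0,"wz": 0,"gripper": 30}
    - {"tx": 0,"ty": 0,"tz": 0,"wx": 0,"wy": 0,"wz": 0,"gripper": 28}

```text
t: 10.98
tool_pos: [495.8, 66.7, 58.5]
tcp_rot: [-0.422, 0.567, 0.422, 0.568]
ft_force: [0.1, -1.0, 0.7]
grip_width: 0.33
```

Call:
jog_arm:
  moves:
    - {"tx": 0,"ty": 0,"tz": 0,"wx": 0,"wy": 0,"wz": 0,"gripper": 10}
    - {"tx": 0,"ty": 0,"tz": 0,"wx": 0,"wy": 0,"wz": 0,"gripper": 10}
    - {"tx": 0,"ty": 0,"tz": 0,"wx": 0,"wy": 0,"wz": 0,"gripper": 10}

```text
t: 11.35
tool_pos: [496.0, 66.8, 58.5]
tcp_rot: [-0.422, 0.567, 0.422, 0.568]
ft_force: [0.2, 1.4, 0.6]
grip_width: 0.287
```

Call:
jog_arm:
  moves:
    - {"tx": -0.02,"ty": 0,"tz": 0,"wx": 0,"wy": 0,"wz": 0,"gripper": 10}
    - {"tx": -0.04,"ty": 0,"tz": 0,"wx": 0,"wy": 0,"wz": 0,"gripper": 10}
    - {"tx": -0.05,"ty": 0,"tz": 0,"wx": 0,"wy": 0,"wz": 0,"gripper": 10}
    - {"tx": -0.05,"ty": 0,"tz": 0,"wx": 0,"wy": 0,"wz": 0,"gripper": 10}
    - {"tx": -0.05,"ty": 0,"tz": 0,"wx": 0,"wy": 0,"wz": 0,"gripper": 10}
    - {"tx": -0.05,"ty": 0,"tz": 0,"wx": 0,"wy": 0,"wz": 0,"gripper": 10}
    - {"tx": 0,"ty": 0,"tz": 0,"wx": 0,"wy": 0,"wz": 0,"gripper": 10}
    - {"tx": 0,"ty": 0,"tz": 0,"wx": 0,"wy": 0,"wz": 0,"gripper": 10}

```text
t: 12.35
tool_pos: [494.7, 66.7, 187.3]
tcp_rot: [-0.422, 0.568, 0.422, 0.567]
ft_force: [-0.4, -0.3, -1.8]
grip_width: 0.289
```

```bash
python3 snap.py g "(120,100,160,120)" "(100,120,240,180)"
```

```text
12.45 [494.36336671  66.74059485 186.68026319] [-3.94637369e-02  8.94555182e-02  1.77171638e+00 -2.31187486e-05
  1.28372984e+00 -1.31829136e+00] [ 0.27606751 -0.1863398  -1.57032597]
```

View pics/side_gz.png

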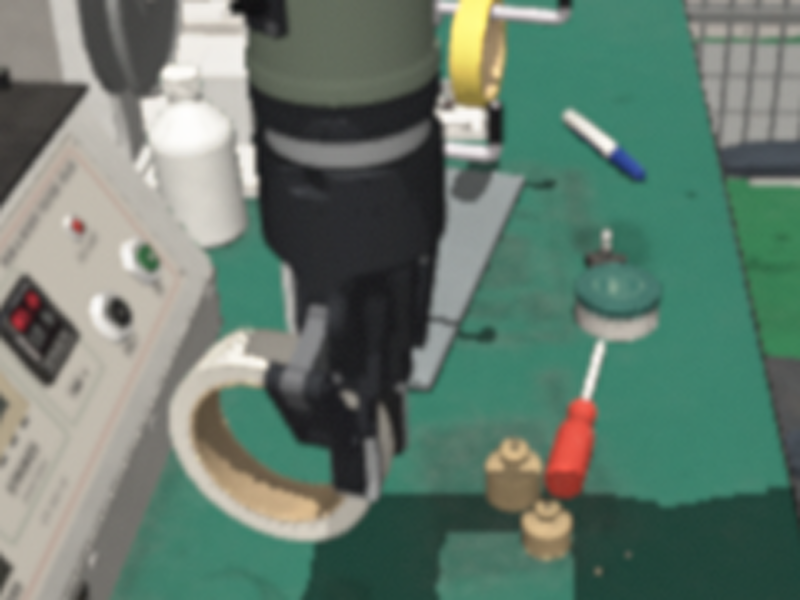

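```bash
cat > ov.py <<'E'
import sys,cv2
from h import *
def ov(n,f,r,c,ax,out):
    x0,y0,w,h=r;k=min(800/w,600/h)
    im=cv2.imread(f)[y0:y0+h,x0:x0+w];im=cv2.resize(im,None,fx=k,fy=k,interpolation=cv2.INTER_CUBIC)
    up=np.array([0,0,1.]);ex=np.cross(up,ax)
    for rr in(39,51.5):
        for sg,col in((13,(0,0,255)),(-13,(255,0,0))):
            for a in np.linspace(0,6.28,60):
                p=proj(n,c+sg*ax+rr*(np.cos(a)*ex+np.sin(a)*up))
                cv2.circle(im,(int((p[0]-x0)*k),int((p[1]-y0)*k)),1,col,-1)
    cv2.imwrite(out,im)
E
python3 - <<'E'
from ov import *
s=monitor.sense();M=Ro.from_quat(s["tcp_rot"]).as_matrix();c=s["tool_pos"]+M@[-8.5,-45,-0.5];print(c)
ov("side","pics/side_g.png",(130,190,120,90),c,M[:,2],"pics/ovg_side.png")
ov("top","pics/top_g.png",(120,110,120,90),c,M[:,2],"pics/ovg_top.png")
E
```

```text
[537.34296934  53.30840692 195.0367029 ]
```

View pics/ovg_side.png

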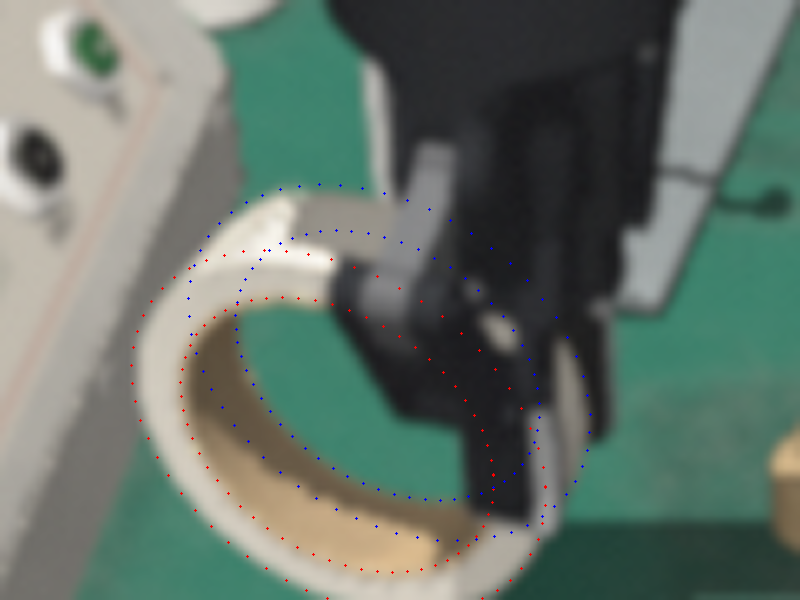

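View pics/ovg_top.png

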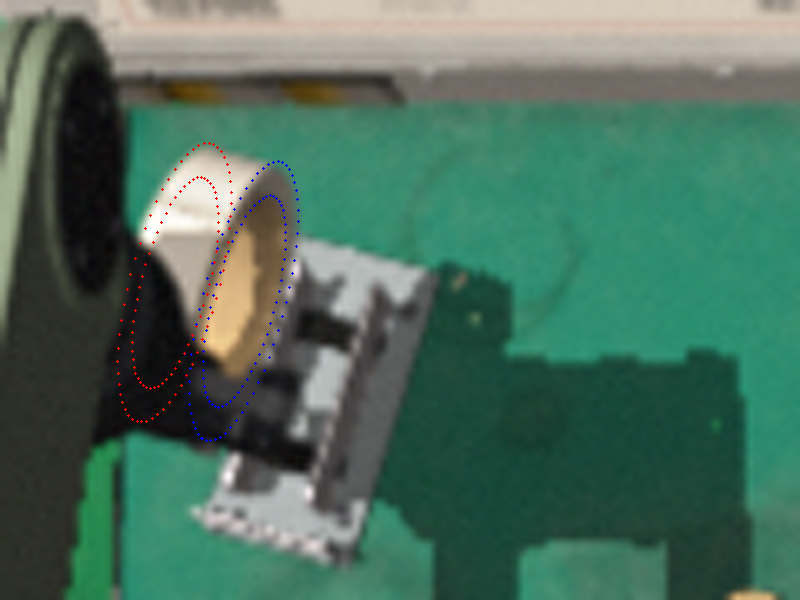

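```bash
python3 - <<'E'
from h import *
np.set_printoptions(precision=3,suppress=True)
s=monitor.sense();p=s["tool_pos"];M=Ro.from_quat(s["tcp_rot"]).as_matrix()
print(np.degrees(np.arctan2(M[1,2],M[0,2])))
T=np.array([393.3,-195.4,192.]);d=(T-p)/10
for i in range(10):
    Mi=M@Ro.from_rotvec([np.radians(8.47*i),0,0]).as_matrix(); print(Mi.T@d/500)
E
```

```text
73.27188045944945
[-0.001  0.004 -0.056]
[-0.001 -0.004 -0.056]
[-0.001 -0.012 -0.055]
[-0.001 -0.02  -0.052]
[-0.001 -0.028 -0.049]
[-0.001 -0.035 -0.044]
[-0.001 -0.041 -0.039]
[-0.001 -0.046 -0.032]
[-0.001 -0.05  -0.025]
[-0.001 -0.053 -0.017]
```

Call:
jog_arm:
  moves:
    - {"tx": -0.002,"ty": 0.004,"tz": -0.056,"wx": 0.188,"wy": 0,"wz": 0,"gripper": 10}
    - {"tx": -0.002,"ty": -0.004,"tz": -0.056,"wx": 0.188,"wy": 0,"wz": 0,"gripper": 10}
    - {"tx": -0.002,"ty": -0.012,"tz": -0.055,"wx": 0.188,"wy": 0,"wz": 0,"gripper": 10}
    - {"tx": -0.002,"ty": -0.02,"tz": -0.052,"wx": 0.188,"wy": 0,"wz": 0,"gripper": 10}
    - {"tx": -0.002,"ty": -0.028,"tz": -0.049,"wx": 0.188,"wy": 0,"wz": 0,"gripper": 10}
    - {"tx": -0.002,"ty": -0.035,"tz": -0.044,"wx": 0.188,"wy": 0,"wz": 0,"gripper": 10}
    - {"tx": -0.002,"ty": -0.041,"tz": -0.039,"wx": 0.188,"wy": 0,"wz": 0,"gripper": 10}
    - {"tx": -0.002,"ty": -0.046,"tz": -0.032,"wx": 0.188,"wy": 0,"wz": 0,"gripper": 10}
    - {"tx": -0.002,"ty": -0.05,"tz": -0.025,"wx": 0.188,"wy": 0,"wz": 0,"gripper": 10}
    - {"tx": 0,"ty": -0.053,"tz": -0.017,"wx": 0.19,"wy": 0,"wz": 0,"gripper": 10}

```text
t: 13.7
tool_pos: [394.5, -195.7, 196.1]
tcp_rot: [0.073, 0.704, -0.072, 0.703]
ft_force: [-0.2, -0.2, -1.2]
grip_width: 0.294
```

Call:
jog_arm:
  moves:
    - {"tx": 0,"ty": 0,"tz": 0,"wx": 0,"wy": 0,"wz": 0,"gripper": 10}
    - {"tx": 0,"ty": 0,"tz": 0,"wx": 0,"wy": 0,"wz": 0,"gripper": 10}

```text
t: 13.95
tool_pos: [395.1, -194.6, 196.4]
tcp_rot: [0.071, 0.704, -0.069, 0.703]
ft_force: [-0.0, -0.2, -0.4]
grip_width: 0.293
```

```bash
python3 snap.py i "(235,120,120,90)" "(160,80,160,120)"; python3 - <<'E'
from ov import *
s=monitor.sense();M=Ro.from_quat(s["tcp_rot"]).as_matrix();c=s["tool_pos"]+M@[-8.5,-45,-0.5];print(c,M)
h=np.array([555.8,-274.3,180]);a=np.array([-.98,.199,0]);l=np.array([.199,.98,0]);print((c-h)@a,(c-h)@l)
ov("side","pics/side_i.png",(160,80,160,120),c,M[:,2],"pics/ovi_side.png")
ov("top","pics/top_i.png",(235,120,120,90),c,M[:,2],"pics/ovi_top.png")
E
```

```text
14.05 [ 395.46331231 -194.43055922  196.77433262] [-6.54103907e-01 -5.21184977e-02  1.89369988e+00  3.94562631e-04
  1.30122433e+00 -4.56806480e-01] [ 0.8981264   0.74138738 -0.4144083 ]
[ 386.15368133 -238.46738345  205.235354  ] [[-7.31257468e-04  1.96123493e-01  9.80578931e-01]
 [ 1.03988429e-03  9.80578812e-01 -1.96122694e-01]
 [-9.99999192e-01  8.76272439e-04 -9.21001319e-04]]
173.38408298652996 1.3563468072008626
```

View pics/ovi_side.png

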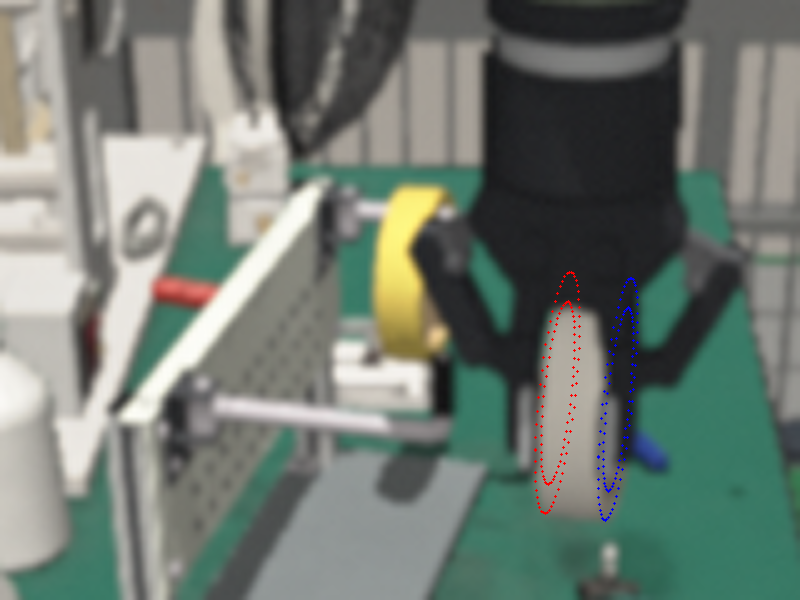

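View pics/ovi_top.png

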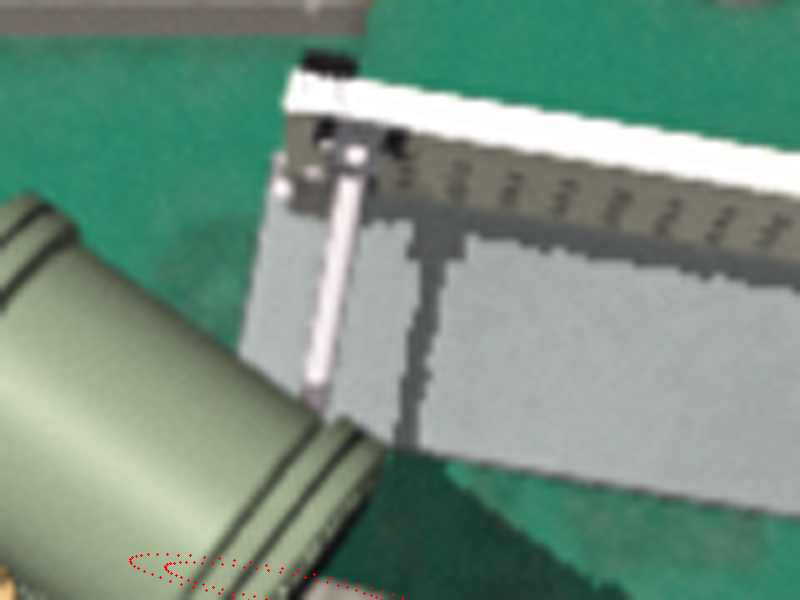

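Call:
jog_arm:
  moves:
    - {"tx": 0.016,"ty": -0.003,"tz": 0,"wx": 0,"wy": 0,"wz": 0,"gripper": 10}
    - {"tx": 0,"ty": 0,"tz": 0.03,"wx": 0,"wy": 0,"wz": 0,"gripper": 10}
    - {"tx": 0,"ty": 0,"tz": 0.03,"wx": 0,"wy": 0,"wz": 0,"gripper": 10}
    - {"tx": 0,"ty": 0,"tz": 0.03,"wx": 0,"wy": 0,"wz": 0,"gripper": 10}
    - {"tx": 0,"ty": 0,"tz": 0,"wx": 0,"wy": 0,"wz": 0,"gripper": 10}

```text
t: 14.68
tool_pos: [440.8, -206.1, 189.5]
tcp_rot: [0.07, 0.703, -0.07, 0.704]
ft_force: [-0.1, -0.2, -1.3]
grip_width: 0.289
```

```bash
python3 snap.py j "(235,120,120,90)" "(160,80,160,120)"; python3 - <<'E'
from ov import *
s=monitor.sense();M=Ro.from_quat(s["tcp_rot"]).as_matrix();c=s["tool_pos"]+M@[-8.5,-45,-0.5];print(c,s["ft_force"])
h=np.array([555.8,-274.3,180]);a=np.array([-.98,.199,0]);l=np.array([.199,.98,0]);print((c-h)@a,(c-h)@l)
E
```

```text
14.775 [ 439.37907035 -205.64772995  189.0758362 ] [-6.16285270e-01  5.56207296e-02  1.80271647e+00 -1.66377964e-04
  1.28415285e+00 -4.17488011e-01] [ 0.64892097  0.15156949 -2.25138734]
[ 430.01092733 -249.66644336  197.56646435] [ 0.64892097  0.15156949 -2.25138734]
128.1753689849182 -0.8911399494401399
```

View pics/side_jz.png

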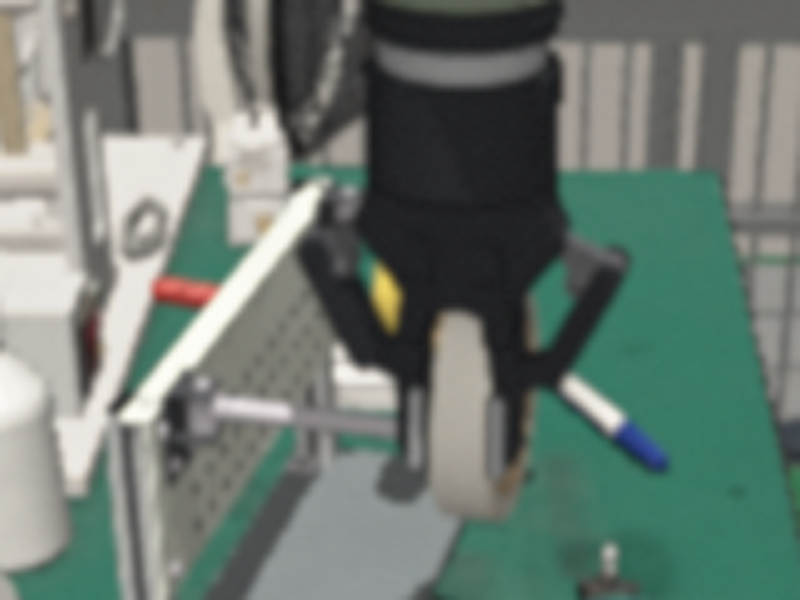

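View pics/top_jz.png

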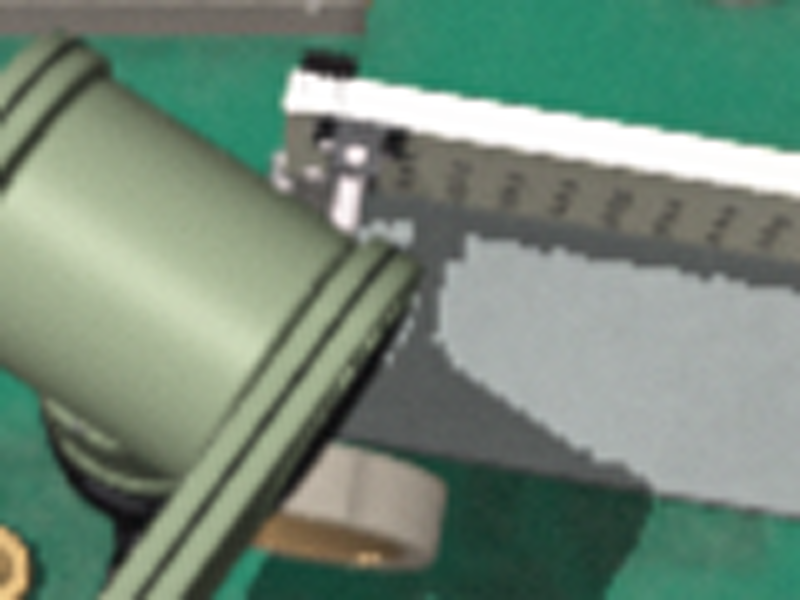

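Call:
jog_arm:
  moves:
    - {"tx": 0,"ty": 0,"tz": 0.03,"wx": 0,"wy": 0,"wz": 0,"gripper": 10}
    - {"tx": 0,"ty": 0,"tz": 0.03,"wx": 0,"wy": 0,"wz": 0,"gripper": 10}
    - {"tx": 0,"ty": 0,"tz": 0.03,"wx": 0,"wy": 0,"wz": 0,"gripper": 10}
    - {"tx": 0,"ty": 0,"tz": 0.03,"wx": 0,"wy": 0,"wz": 0,"gripper": 10}
    - {"tx": 0,"ty": 0,"tz": 0.012,"wx": 0,"wy": 0,"wz": 0,"gripper": 10}
    - {"tx": 0,"ty": 0,"tz": 0,"wx": 0,"wy": 0,"wz": 0,"gripper": 10}
    - {"tx": 0,"ty": 0,"tz": 0,"wx": 0,"wy": 0,"wz": 0,"gripper": 10}

```text
t: 15.65
tool_pos: [503.6, -218.6, 189.1]
tcp_rot: [0.07, 0.704, -0.07, 0.703]
ft_force: [0.8, -0.9, -1.2]
grip_width: 0.293
```

```bash
python3 snap.py k "(235,100,120,90)" "(160,80,160,120)"; python3 - <<'E'
from ov import *
s=monitor.sense();M=Ro.from_quat(s["tcp_rot"]).as_matrix();c=s["tool_pos"]+M@[-8.5,-45,-0.5];print(c,s["ft_force"])
h=np.array([555.8,-274.3,180]);a=np.array([-.98,.199,0]);l=np.array([.199,.98,0]);print((c-h)@a,(c-h)@l)
E
```

```text
15.75 [ 503.58192862 -218.6905886   189.23884712] [-5.67325346e-01  1.90307175e-01  1.65113960e+00 -5.51316136e-05
  1.30049960e+00 -3.67911312e-01] [ 0.34405897 -0.25331643 -0.67826265]
[ 494.18098774 -262.70114125  197.73552688] [ 0.34405897 -0.25331643 -0.67826265]
62.69480490796039 -0.8953018602561749
```

View pics/side_kz.png

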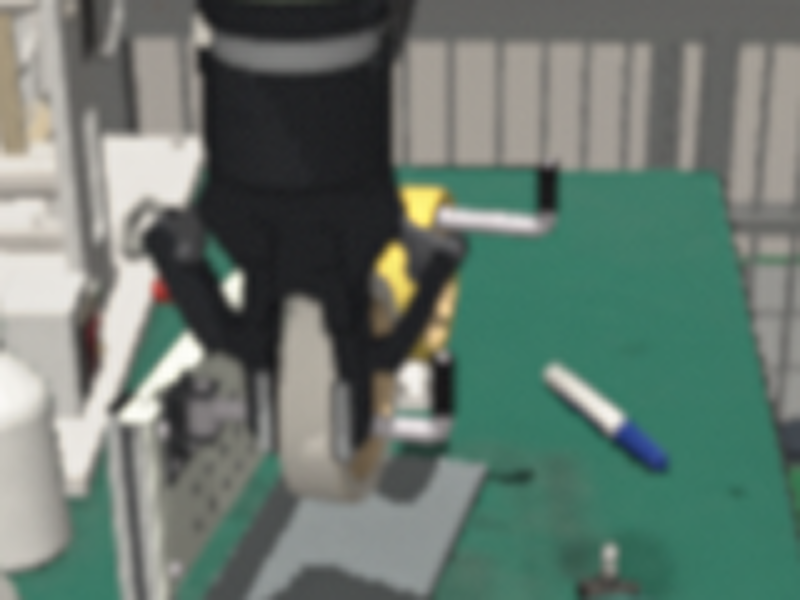

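View pics/top_kz.png

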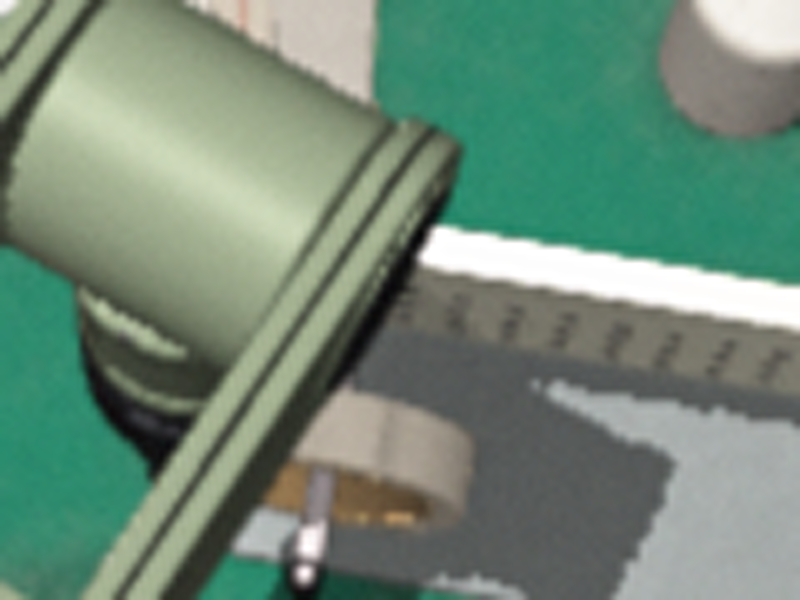

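Call:
jog_arm:
  moves:
    - {"tx": 0.03,"ty": 0.002,"tz": 0,"wx": 0,"wy": 0,"wz": 0,"gripper": 10}
    - {"tx": 0.03,"ty": 0,"tz": 0,"wx": 0,"wy": 0,"wz": 0,"gripper": 10}
    - {"tx": 0.02,"ty": 0,"tz": 0,"wx": 0,"wy": 0,"wz": 0,"gripper": 10}
    - {"tx": 0.012,"ty": 0,"tz": 0,"wx": 0,"wy": 0,"wz": 0,"gripper": 10}
    - {"tx": 0,"ty": 0,"tz": 0,"wx": 0,"wy": 0,"wz": 0,"gripper": 10}
    - {"tx": 0,"ty": 0,"tz": 0,"wx": 0,"wy": 0,"wz": 0,"gripper": 10}

```text
t: 16.5
tool_pos: [504.6, -218.1, 143.7]
tcp_rot: [0.07, 0.703, -0.07, 0.704]
ft_force: [0.7, -0.2, -1.7]
grip_width: 0.292
```

Call:
jog_arm:
  moves:
    - {"tx": 0.006,"ty": 0,"tz": 0,"wx": 0,"wy": 0,"wz": 0,"gripper": 10}
    - {"tx": 0.004,"ty": 0,"tz": 0,"wx": 0,"wy": 0,"wz": 0,"gripper": 10}
    - {"tx": 0,"ty": 0,"tz": 0,"wx": 0,"wy": 0,"wz": 0,"gripper": 10}
    - {"tx": 0,"ty": 0,"tz": 0,"wx": 0,"wy": 0,"wz": 0,"gripper": 10}

```text
t: 17.0
tool_pos: [504.2, -217.8, 138.3]
tcp_rot: [0.07, 0.704, -0.07, 0.704]
ft_force: [-0.2, 0.8, -1.5]
grip_width: 0.296
```

Call:
jog_arm:
  moves:
    - {"tx": 0.004,"ty": 0,"tz": 0,"wx": 0,"wy": 0,"wz": 0,"gripper": 10}
    - {"tx": 0,"ty": 0,"tz": 0,"wx": 0,"wy": 0,"wz": 0,"gripper": 10}

```text
t: 17.25
tool_pos: [504.5, -218.2, 137.5]
tcp_rot: [0.07, 0.703, -0.071, 0.704]
ft_force: [-1.5, 1.8, 4.4]
grip_width: 0.292
```

```bash
python3 snap.py l "(235,100,120,90)" "(160,80,160,120)"
```

```text
17.35 [ 504.50536946 -218.19631867  137.44303922] [-5.65407234e-01  2.48546434e-01  1.69661112e+00 -4.92822694e-04
  1.19525072e+00 -3.65986005e-01] [-3.06474839  1.48607228  5.79047163]
```

View pics/side_lz.png

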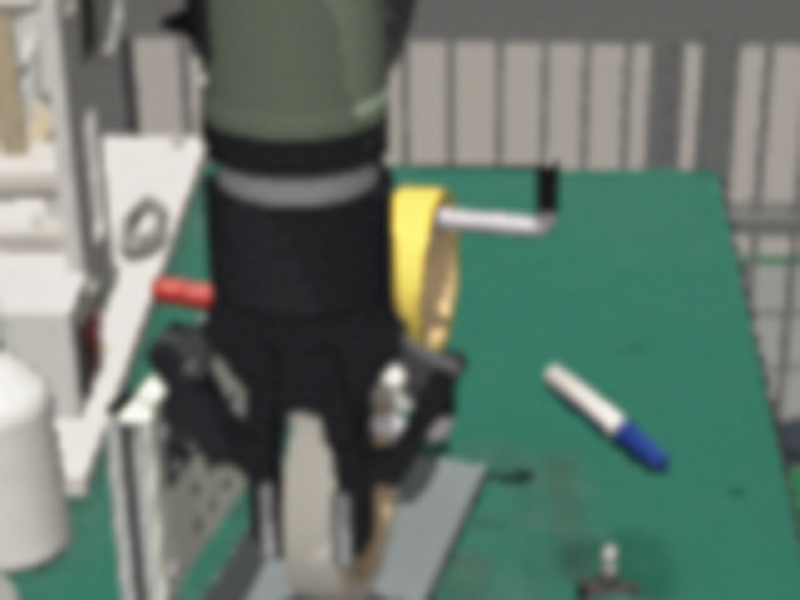

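View pics/top_lz.png

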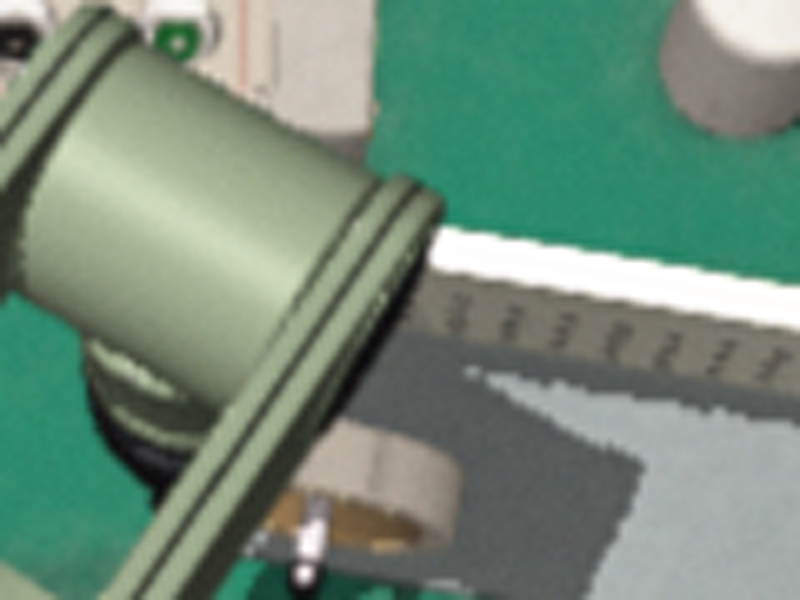

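Call:
jog_arm:
  moves:
    - {"tx": 0,"ty": 0,"tz": 0,"wx": 0,"wy": 0,"wz": 0,"gripper": 29}
    - {"tx": 0,"ty": 0,"tz": 0,"wx": 0,"wy": 0,"wz": 0,"gripper": 34}
    - {"tx": 0,"ty": 0,"tz": 0,"wx": 0,"wy": 0,"wz": 0,"gripper": 40}
    - {"tx": 0,"ty": 0,"tz": 0,"wx": 0,"wy": 0,"wz": 0,"gripper": 44}
    - {"tx": 0,"ty": 0,"tz": 0,"wx": 0,"wy": 0,"wz": 0,"gripper": 44}

```text
t: 17.98
tool_pos: [504.2, -217.9, 136.2]
tcp_rot: [0.07, 0.704, -0.07, 0.704]
ft_force: [-0.6, 1.0, 0.4]
grip_width: 0.517
```

```bash
python3 snap.py m "(235,100,120,90)" "(160,80,160,120)"
```

```text
18.075 [ 504.19730854 -217.84461165  136.24888631] [-5.65440432e-01  2.49897342e-01  1.69768268e+00  1.71984238e-05
  1.19406583e+00 -3.66198834e-01] [0.6386959  0.37965831 0.48460223]
```

View pics/side_mz.png

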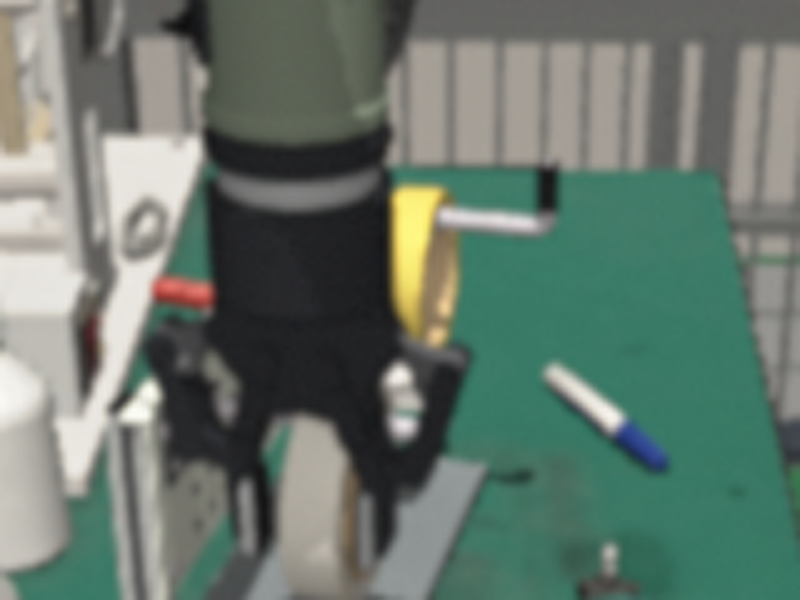

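View pics/top_mz.png

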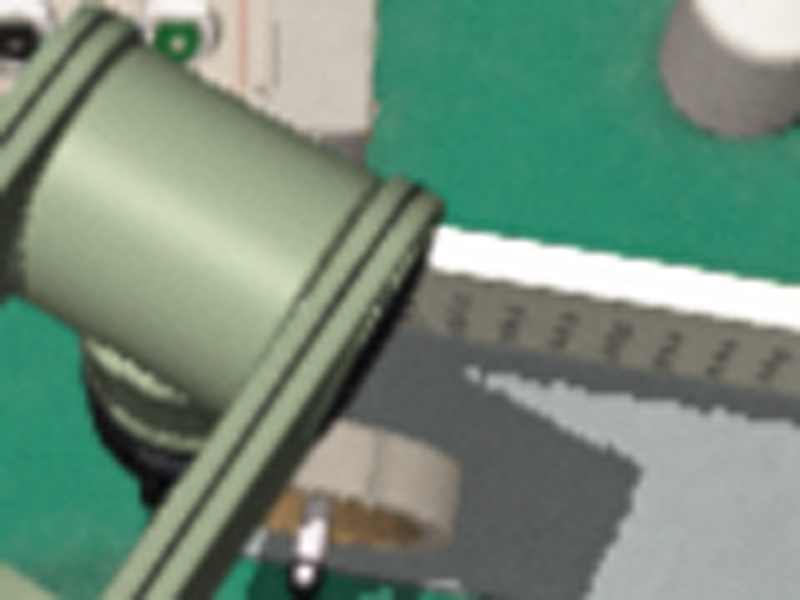

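Call:
jog_arm:
  moves:
    - {"tx": -0.02,"ty": 0,"tz": 0,"wx": 0,"wy": 0,"wz": 0,"gripper": 44}
    - {"tx": -0.03,"ty": 0,"tz": 0,"wx": 0,"wy": 0,"wz": 0,"gripper": 44}
    - {"tx": -0.05,"ty": 0,"tz": 0,"wx": 0,"wy": 0,"wz": 0,"gripper": 44}
    - {"tx": -0.05,"ty": 0,"tz": 0,"wx": 0,"wy": 0,"wz": 0,"gripper": 44}
    - {"tx": -0.05,"ty": 0,"tz": 0,"wx": 0,"wy": 0,"wz": 0,"gripper": 44}
    - {"tx": -0.03,"ty": 0.05,"tz": 0,"wx": 0,"wy": 0,"wz": 0,"gripper": 44}
    - {"tx": 0,"ty": 0.09,"tz": -0.05,"wx": 0,"wy": 0,"wz": 0,"gripper": 44}
    - {"tx": 0,"ty": 0.09,"tz": -0.05,"wx": 0,"wy": 0,"wz": 0,"gripper": 44}
    - {"tx": 0,"ty": 0.09,"tz": -0.05,"wx": 0,"wy": 0,"wz": 0,"gripper": 44}
    - {"tx": 0,"ty": 0,"tz": 0,"wx": 0,"wy": 0,"wz": 0,"gripper": 44}

```text
t: 19.32
tool_pos: [461.7, -43.6, 252.7]
tcp_rot: [0.069, 0.703, -0.069, 0.704]
ft_force: [-0.1, -1.2, 0.3]
grip_width: 0.515
```

```bash
python3 snap.py n "(135,100,280,140)" "(130,80,240,180)"
```

```text
19.425 [462.92096066 -46.2441914  252.64866069] [-2.85498073e-01 -5.13542307e-02  1.77371410e+00 -6.32098234e-04
  1.41639289e+00 -8.73990202e-02] [ 0.5904642   0.06189936 -0.90669306]
```

View pics/side_nz.png

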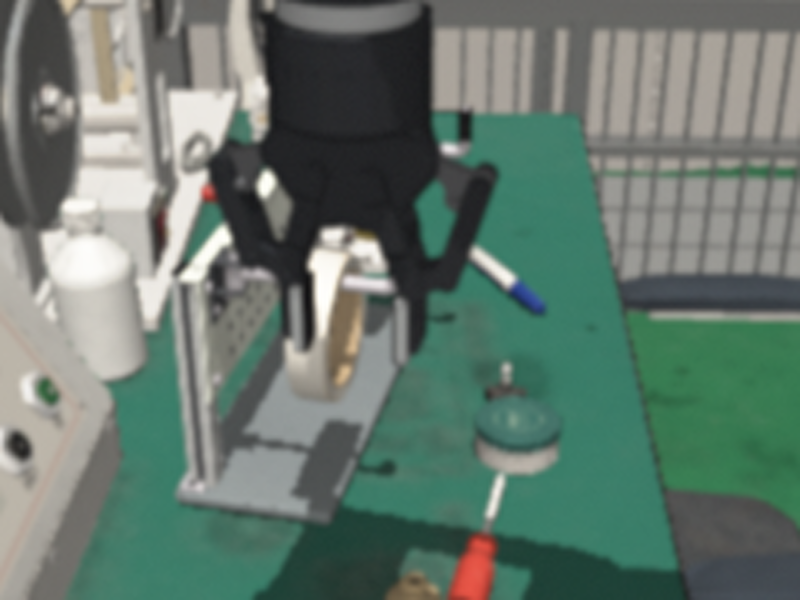

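View pics/top_nz.png

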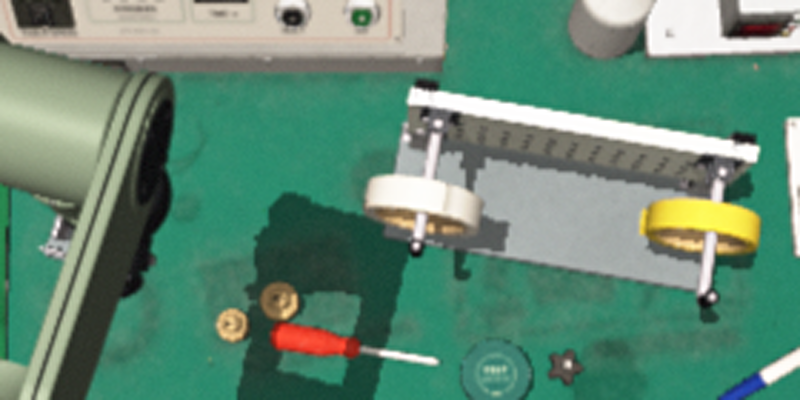

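Call:
jog_arm:
  moves:
    - {"tx": 0,"ty": 0.08,"tz": -0.03,"wx": 0,"wy": 0,"wz": 0,"gripper": 44}
    - {"tx": 0,"ty": 0.08,"tz": -0.03,"wx": 0,"wy": 0,"wz": 0,"gripper": 44}
    - {"tx": 0,"ty": 0.08,"tz": -0.03,"wx": 0,"wy": 0,"wz": 0,"gripper": 44}
    - {"tx": 0,"ty": 0.08,"tz": -0.03,"wx": 0,"wy": 0,"wz": 0,"gripper": 44}
    - {"tx": 0,"ty": 0,"tz": 0,"wx": 0,"wy": 0,"wz": 0,"gripper": 44}
    - {"tx": 0,"ty": 0,"tz": 0,"wx": 0,"wy": 0,"wz": 0,"gripper": 44}
    - {"tx": 0,"ty": 0,"tz": 0,"wx": 0,"wy": 0,"wz": 0,"gripper": 44}
    - {"tx": 0,"ty": 0,"tz": 0,"wx": 0,"wy": 0,"wz": 0,"gripper": 44}

```text
t: 20.42
tool_pos: [435.6, 121.5, 251.3]
tcp_rot: [0.071, 0.704, -0.071, 0.704]
ft_force: [-0.3, 0.3, 0.5]
grip_width: 0.515
```

```bash
python3 snap.py o "(135,100,280,140)" "(130,80,240,180)"; python3 - <<'E'
import cv2,numpy as np
a=cv2.imread("pics/top0.png");hs=[]
for f in("pics/top0.png","pics/top_n.png","pics/top_o.png"):
    h=cv2.cvtColor(cv2.imread(f),cv2.COLOR_BGR2HSV);r=[]
    for lo,hi,(x,y,w,hh) in(((20,150,120),(32,255,255),(340,150,80,50)),((0,180,80),(8,255,255),(220,200,80,40))):
        m=cv2.inRange(h,lo,hi)[y:y+hh,x:x+w];yy,xx=np.nonzero(m);r+=[round(xx.mean()+x,2),round(yy.mean()+y,2),len(xx)]
    print(f,r)
E
```

```text
20.525 [435.41721435 121.83168415 251.27254518] [ 8.10832049e-02 -7.83156709e-02  1.80188498e+00 -1.11863614e-04
  1.41805324e+00  2.81763180e-01] [-0.465296   -0.90583323  0.37316294]
pics/top0.png [np.float64(380.94), np.float64(176.42), 431, np.float64(243.73), np.float64(218.92), 233]
pics/top_n.png [np.float64(380.52), np.float64(176.57), 437, np.float64(243.56), np.float64(218.91), 234]
pics/top_o.png [np.float64(380.39), np.float64(176.53), 436, np.float64(243.82), np.float64(218.91), 235]
```

View pics/side_oz.png

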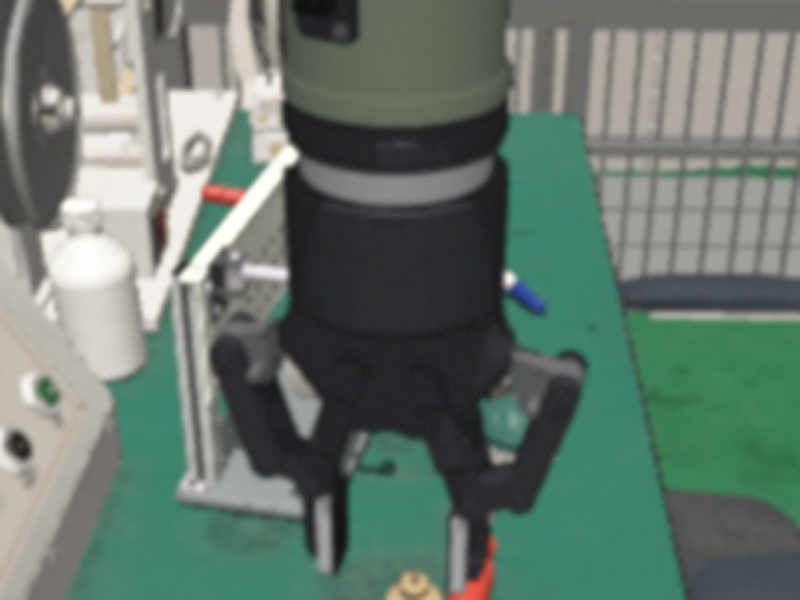

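View pics/top_oz.png

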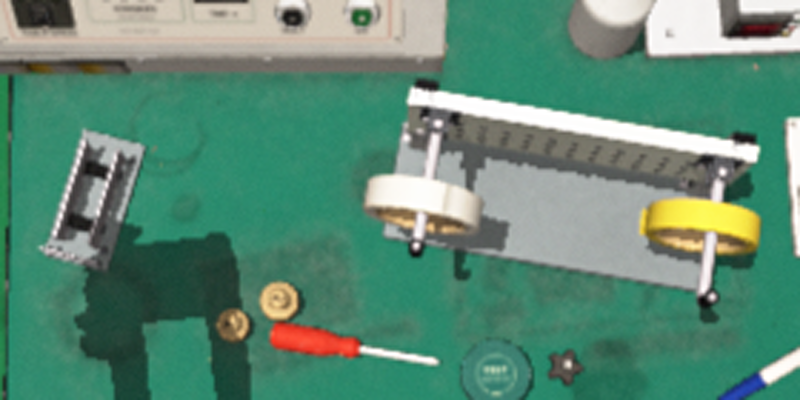

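```bash
python3 -c "
from station import bot
print(bot.sign_off())"
```

```text
the job is handed in; nothing more can be done
None
```

The tape roll now hangs by its bore on the unfolded rack arm, behind the upturned end, and the cradle is empty. I handed the job in at about 20.5 s of the 58 s allowed.

- **Swing:** I pinched the arm's stub and swung it out until it stopped moving under a push of about 19 N. After release, the stub's end was still within about 1 px of where I first saw it standing open.
- **Roll:** I gripped the near part of the ring, lifted it out, passed it over the stub and lowered it onto the bar. The bar took the weight at the expected height, with about 6 N on the wrist, and the roll stayed put when I opened the fingers.
- **Other things:**
  - The screwdriver showed no shift in the top view.
  - The weights and the tin looked unmoved by eye only; I did not measure them.
  - The yellow roll's colour mask shifted by about 0.5 px (about 1 mm). The robot never touched it, so I put this down to lighting.
- **Unconfirmed:** the last side view was blocked by the arm. The final look at the hung roll is from the top view, plus an earlier side view partly hidden by the gripper.

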